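# Pry up the low edge of a stone slab and pack it level

## Task

The stone slab sits low at its front edge: push the pry bar's toe under it, lever the edge up over the fulcrum and catch the handle under the keeper peg so that it stays up, then slide the thick wooden packing block lengthwise under the raised edge, beside the bar, until it meets the stop batten hidden below, and press it home there for a moment with about 10 N (never over 15 N). Then take the bar out from under the peg so that the slab settles level on the block, and lay the bar back on top of the peg. Do not shove the slab or touch it with the hand, and leave the jar, bowl and thin offcut alone.

Things in the scene. Friction and masses are not known exactly. Their poses are not given: they have to be found in the camera images.
- slab: Loose stone slab, 3 to 5 kg, 240 (x) x 232 (y) x 22 mm thick, on two rubber feet across its width, front 20 mm and rear 28 mm tall. Origin on the bench under the middle of the front foot; y points level to the low front edge (52 mm off) and the lever stand, z up. The front foot fills y -10 to +10 mm, 42 mm behind the edge. The frame tips back 0.047 rad when the slab is level.
- slab_edge (a point): Middle of the front edge's underside: 17.6 mm above the bench at the start, 28 mm when the slab lies level on the block, about 33 mm with the bar caught under the peg.
- slab_heel (a point): Middle of the bottom of the rear foot, 170 mm behind the slab's origin: the slab tips about it, and it should stay in place.
- stand: Fixed dark-wood lever stand. Origin on the bench under the fulcrum, a round steel bar across x, 60 mm long, its crest 12 mm high and 29 to 35 mm from the slab's edge. y runs along the bar from slab to handle, about square to the edge; z up. At y = 165 mm a post (x 22 to 46 mm, 83 mm high) carries the keeper peg. A 6 mm base board lies below.
- peg (a point): Axis of the keeper peg over the bar's line (stand x 0, y 165 mm, 53 mm high): a wooden cylinder 36 mm in diameter, level across the bar, from the post to its free end at stand x = -14 mm. Underside 35 mm, top 71 mm above the bench. The bar passes down only beyond the free end, on the -x side.
- bar_grip (a point): Where to hold the loose steel pry bar (0.45 kg): mid-thickness of its straight handle, 205 mm from the bend, 45 mm from the end. Handle 250 long, 18 wide, 12 mm thick. At the start the bar lies on the fulcrum's crest and the peg's top, in line with the stand's y, the handle rising 0.45 rad away from the slab. Axes: x across, y level along the bar, z up (at the start).
- bar_bend (a point): Middle of the bar's underside at the bend between handle and toe: the handle's slope is the toe's slope plus 0.30 rad. With the tip against the front foot the bend lies within 10 mm of the crest; the handle then slopes 0.35 rad lying on the peg and about 0.07 rad caught under it (0.035 passes freely below).
- bar_tip (a point): Middle of the lower edge of the toe's tip. The toe is straight, 78 mm long, 24 mm wide, 5 mm thick. At the start the tip is 9 to 15 mm short of the slab's front edge and low enough to enter under it.
- shim_mid (a point): Centre of the loose hardwood packing block, 40 (x) x 100 (y) x 28 mm (z), 90 g, flat, ends alike. Its place is at about x = +50 mm in the slab's frame; the bar enters at about x = -50 mm. Hung under the slab's x = +5 to +110 mm, hidden, is a stop batten, its front 26 to 42 mm behind the edge (differs each time; feel for it). Pressed home, the block's centre is 8 to 24 mm ahead of the edge.
- offcut: Bystander: thin wooden strip 45 x 160 x 12 mm, origin under its middle.
- jar: Bystander: glass jar 80 mm in diameter, 120 mm tall, origin under its middle.
- bowl: Bystander: white bowl 120 mm in diameter, 55 mm tall, origin under its middle.
Things that resemble listed ones, but are neither listed nor needed, are in the scene too. Of the things shaped like the part that bears shim_mid, the wooden one is meant.

How it is judged:
On the way, in this order (a step that is already met when the one before it is completed fails the run):
1. the slab's edge stands up on the bar's toe, the bar caught under the peg and let go (height (world z) of slab_edge above 0.029 m and contact force between bar and slab above 3 N and contact force between the fingers and bar below 0.5 N), for 0.3 s.
2. the packing block is pressed home against the stop under the slab with more than 5 N while the bar still holds the edge up (y of shim_mid in the frame of slab below 0.082 m and x of shim_mid in the frame of slab between -0.095 and 0.095 m and angle between the y axis of shim_mid and the y axis of slab, either way round below 0.15 rad and height (world z) of slab_edge above 0.029 m and contact force between bar and slab above 3 N and contact force between shim and slab above 5 N), for 0.2 s.
At the end, for the whole second after the job is handed in: The slab rests level on the block (front edge's underside 25.5 to 29.5 mm high); the block's centre is at most 30 mm ahead of the front edge, square within 0.15 rad, under the slab's width; the bar rests on top of the peg (grip point above 75 mm), bearing nothing of the slab (y of shim_mid in the frame of slab below 0.082 m and x of shim_mid in the frame of slab between -0.095 and 0.095 m and angle between the y axis of shim_mid and the y axis of slab, either way round below 0.15 rad and height (world z) of slab_edge between 0.0255 and 0.0295 m and contact force between shim and slab above 4 N and contact force between bar and slab below 1 N and contact force between bar and stand above 0.5 N and height (world z) of bar_grip above 0.075 m and linear speed of slab below 0.01 m/s and linear speed of bar below 0.02 m/s); the robot touches nothing.
It fails at once if the slab is shoved: its rear foot shifts more than 12 mm (distance of slab_heel from where it was at the start of the episode above 0.012 m).
It fails at once if the block is rammed: more than 16 N between block and slab while the bar holds the edge up (contact force between shim and slab above 16 N and height (world z) of slab_edge above 0.029 m).
It fails at once if the bar is forced: more than 60 N between bar and slab (contact force between bar and slab above 60 N).
It fails at once if the hand touches the slab with more than 3 N (contact force between any of the fingers, the arm and slab above 3 N).
It fails at once if a bystander is moved more than 20 mm (distance of any of offcut, jar, bowl from where it was at the start of the episode above 0.02 m).
It also fails if it takes over 72 s, if anything falls off the work surface, if the arm or the gripper's body presses on something with over 40 N, if the wrist force passes 120 N, or if a joint passes its speed limit or range.

## Robot

A 6-joint arm with a two-finger parallel gripper is mounted at the origin on the work surface. World frame = base frame: x ahead of the robot, y to its left, z up, the work surface at z = 0. Lengths are in m, angles in rad, forces in N, time in s.
With the tool pointing down it reaches from about 0.275 to 0.875 m from the base axis. Payload 12.5 kg.
Tool frame: the origin (TCP) lies midway between the tips of the shut fingers; the grasp point (between the pads) lies 19 mm behind it; z points along the fingers, y is the line along which they close (so a half turn about z gives the same grasp; the last joint's range is limited). The gripper opens to 85 mm and grips with 20 to 120 N. Pads are 22 mm wide; open, the fingers measure 114 mm over their backs; the gripper's body (76 mm by 85 mm) begins 54 mm behind the grasp point. The pads swing forward as they close: fully open they stand 13 mm farther back than shut.
Start: joints at [-1.395, 0.351, 1.652, -0, 1.139, -0.085], TCP at [0.142, -0.531, 0.203] pointing down, gripper open.
Joint ranges: [-2.75, 2.75], [-0.79, 2.1], [0.01, 2.65], [-1.57, 4.71], [0.07, 3.14], [-2.87, 2.87]. Speed limits (rad/s): [2.22, 2.22, 2.79, 3.14, 3.14, 3.14].

## Interface

Orientations are given as [roll, pitch, yaw] about the fixed x, y, z axes, in that order (R = Rz(yaw) Ry(pitch) Rx(roll)).
In Python, from bench import sense, capture, camera_params, finish_job gives the robot as it stands.
- The arm moves only by the tool arm_command, never from a script. Its argument "motion" is a list of rows, each an object of numbers: "dx", "dy", "dz": the shift along the world's x, y, z in cm; "spin": the turn about the world's z in rad; "hand": the finger opening in cm, from 0 to 8.54. In form: [{"dx": .., "dy": .., "dz": .., "spin": .., "hand": ..}, ...]. A call has 1 to 12 rows; each row is the pose to reach, as a shift and turn from the pose commanded when the call began; what a row does not reach only later rows make up. A row lasts 1/12 s, in which the tool goes at most 41.7 mm and 7.16 degrees, less where a joint would pass 70% of its speed; a pose out of reach is approached as far as the arm can. A call with a gripper value outside its range is refused whole. The fingers move at their own pace and stop on an object; "grip_force" is the grip in N (left out, the last holds). Time passes only in rows, so rows that repeat a pose let the fingers close. It gives the time, the measured TCP pose, the force, the opening and the grip force at its end, in the units of the state.
- sense(): the state, without advancing time (a new reading comes with each control period).
- capture(name): name is "scene" or "side" or "wrist"; returns the picture (480x640x3 uint8, red, green, blue); there is no depth.
- camera_params(name): a dict with "fx", "fy", "cx", "cy" (pixels), "D" ([k1, k2, p1, p2, k3] as OpenCV has them; the pictures are not rectified), "pose" (4x4, takes a point from camera to world coordinates). Camera axes: x right, y up, looking along -z (the intrinsics and any distortion apply to the point x, -y, -z); pixel columns grow to the right and rows downward; lengths in m; the calibration is good to about 2 mm. A picture is of the moment at which its call begins: read the wrist's pose just before it. camera_params takes no time and is no camera call; for the wrist camera it gives the pose at the moment of the call.
- finish_job(): hands the job in; it is judged then, once.
The state is a dict: "time_s": time; "joint_pos": joint angles; "joint_velocities": joint speeds; "joint_torque": joint torques, N m; "tcp_pos": TCP position; "tool_rot": TCP orientation; "contact_force": force on the tool from outside, world axes, zero at the start; "torque": the same for the moment, N m; "grip_width": opening from 0.0 (shut) to 1.0 (fully open); "grip_force": force on a finger pad.
Only numpy, scipy, OpenCV 4.12 (cv2) and the standard library are available. Lean on these libraries where they do the work, as an engineer would, in place of code of your own. Each camera call takes 0.05 s, during which the arm holds its last target. There are 200 camera calls.

## Working session

There is one attempt and no reset: what is moved stays moved. The work goes in short steps, Python scripts to look and compute and a tool call to move; the robot and the scene stay as the last step left them, time stands still between calls to the robot, and variables do not carry over. Pictures are saved under pics/ and viewed, at most 10 in all, crops included, and the job is handed in when it is done.

Besides the shell and the picture viewer there is one more tool, called after "Emit:" by a JSON object that holds its "method" and its "body", one argument or row to a line. arm_command: Moves the arm, as the interface text tells. Its arguments: {"type":"object","properties":{"motion":{"type":"array"},"grip_force":{"type":"number"}},"required":["motion"]}

```bash
mkdir -p pics; ls; cat > h.py <<'E'
import numpy as np, cv2
from bench import sense, capture, camera_params
def ray(p,uv):
    K=np.array([[p['fx'],0,p['cx']],[0,p['fy'],p['cy']],[0,0,1.]])
    q=cv2.undistortPoints(np.array([[uv]],float),K,np.array(p['D'],float))[0,0]
    T=np.array(p['pose']); d=T[:3,:3]@np.array([q[0],-q[1],-1.]); return T[:3,3],d/np.linalg.norm(d)
def onz(p,uv,z):
    o,d=ray(p,uv); return o+d*(z-o[2])/d[2]
def proj(p,X):
    K=np.array([[p['fx'],0,p['cx']],[0,p['fy'],p['cy']],[0,0,1.]])
    T=np.array(p['pose']); c=T[:3,:3].T@(np.array(X)-T[:3,3]); c=np.array([c[0],-c[1],-c[2]])
    return cv2.projectPoints(c[None],np.zeros(3),np.zeros(3),K,np.array(p['D'],float))[0][0,0]
def two(p1,u1,p2,u2):
    o1,d1=ray(p1,u1);o2,d2=ray(p2,u2)
    A=np.stack([d1,-d2],1);s=np.linalg.lstsq(A,o2-o1,rcond=None)[0]
    a=o1+s[0]*d1;b=o2+s[1]*d2;return (a+b)/2,np.linalg.norm(a-b)
E
python3 - <<'E'
from h import *
import json
P={}
for n in ('scene','side','wrist'):
    p=camera_params(n); im=capture(n); cv2.imwrite(f'pics/{n}0.png',im[:,:,::-1]); print(n,np.round(p['pose'],3).tolist(),p['fx'],p['D'])
s=sense();print(s)
E
```

```text
pics
scene [[0.806, -0.391, 0.444, 1.089], [0.592, 0.56, -0.58, -0.686], [-0.021, 0.73, 0.683, 0.975], [0.0, 0.0, 0.0, 1.0]] 581.2647787038082 [0.05575014 0.         0.         0.         0.        ]
side [[-0.994, 0.07, -0.083, 0.389], [-0.109, -0.599, 0.793, 1.31], [0.006, 0.798, 0.603, 1.069], [0.0, 0.0, 0.0, 1.0]] 585.4449148586734 [-0.14027758  0.          0.          0.          0.        ]
wrist [[0.258, 0.929, 0.266, 0.209], [-0.966, 0.248, 0.07, -0.513], [-0.002, -0.275, 0.961, 0.374], [0.0, 0.0, 0.0, 1.0]] 344.0088625301775 [-0.0256933  0.         0.         0.         0.       ]
{'time_s': 0.15, 'joint_pos': array([-1.39460565e+00,  3.51128615e-01,  1.65225875e+00, -8.70585814e-06,
        1.13912316e+00, -8.45954941e-02]), 'joint_velocities': array([-6.53834828e-04,  6.28144536e-04, -3.67492318e-03, -1.84397479e-05,
        7.37884775e-04,  2.47906487e-03]), 'joint_torque': array([ 6.90704237e-04, -5.06253076e+01, -2.91503495e+01, -2.50314713e-05,
        3.45124405e-03,  5.44907539e-05]), 'tcp_pos': array([ 0.14178775, -0.53112004,  0.20268023]), 'tool_rot': array([-3.14067740e+00, -6.96795196e-05,  2.60789781e-01]), 'contact_force': array([-0.59746335,  0.1080987 , -0.27996315]), 'torque': array([-2.74914737e-02, -2.02714680e-02,  8.39161143e-05]), 'grip_force': 0.0, 'grip_width': 0.999268587382358}
```

View pics/scene0.png

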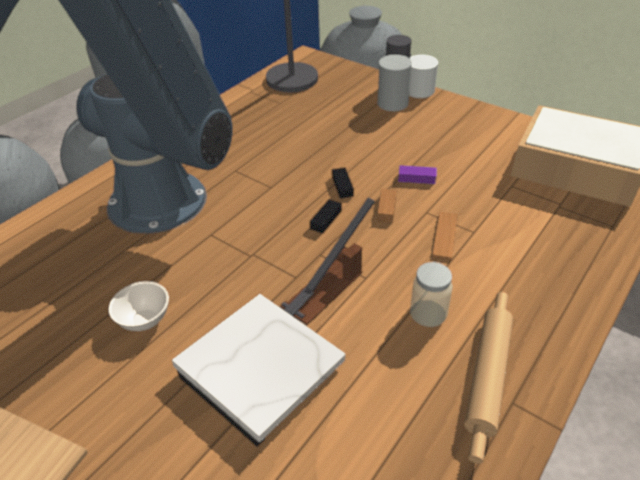

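View pics/side0.png

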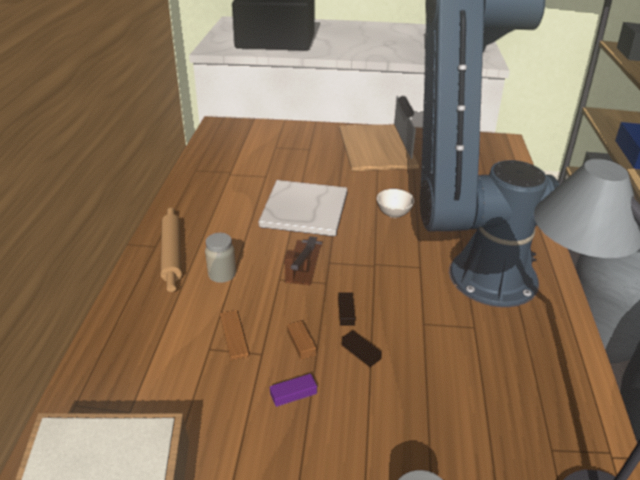

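Scene view shows the packing-block candidates: wooden block (387,203), black blocks (343,182) and (325,216), purple block (417,175), thin offcut (445,235). The short wooden block fits the description. The bar runs from (372,203) to (288,308), the slab's front edge from (261,298) to (343,355). In the side view the wooden block is at (302,338), the bar and stand at (303,258), and the slab at (305,207).

```bash
python3 - <<'E'
from h import *
sc,si=camera_params('scene'),camera_params('side')
for n,uv,z in [('slabL',(261,298),.042),('slabR',(343,355),.042),('slabBackR',(261,434),.05),('slabBackL',(176,364),.05),('block',(387,197),.028),('barend',(372,203),.13),('toe',(288,308),.015),('jar',(433,275),.12),('bowl',(140,300),.055),('offcut',(446,234),.012),('black1',(343,180),.028),('black2',(325,214),.028)]:
    print(n,np.round(onz(sc,uv,z),3))
for n,uv,z in [('block',(302,335),.028),('s1',(261,223),.042),('s2',(334,233),.042),('s3',(347,185),.05),('s4',(279,181),.05),('offcut',(234,333),.012),('jar',(219,242),.12)]:
    print('side',n,np.round(onz(si,uv,z),3))
E
```

```text
slabL [ 0.478 -0.124  0.042]
slabR [ 0.704 -0.142  0.042]
slabBackR [ 0.686 -0.36   0.05 ]
slabBackL [ 0.46  -0.346  0.05 ]
block [0.509 0.331 0.028]
barend [0.555 0.184 0.13 ]
toe [ 0.527 -0.095  0.015]
jar [0.772 0.075 0.12 ]
bowl [ 0.283 -0.281  0.055]
offcut [0.692 0.309 0.012]
black1 [0.375 0.326 0.028]
black2 [0.418 0.186 0.028]
side block [0.514 0.314 0.028]
side s1 [ 0.694 -0.124  0.042]
side s2 [ 0.468 -0.098  0.042]
side s3 [ 0.446 -0.362  0.05 ]
side s4 [ 0.674 -0.361  0.05 ]
side offcut [0.686 0.312 0.012]
side jar [0.768 0.086 0.12 ]
```

Emit:
{"method": "arm_command", "body": {
  "motion": [
    {"dz": 4},
    {"dx": 2, "dy": 4, "dz": 8, "spin": 0.1},
    {"dx": 4, "dy": 7, "dz": 9, "spin": 0.2},
    {"dx": 6.5, "dy": 10, "dz": 9, "spin": 0.3},
    {"dx": 9, "dy": 13, "dz": 9, "spin": 0.4},
    {"dx": 11, "dy": 16, "dz": 9, "spin": 0.5},
    {"dx": 13, "dy": 19, "dz": 9, "spin": 0.6},
    {"dx": 15, "dy": 22, "dz": 9, "spin": 0.7},
    {"dx": 17, "dy": 25, "dz": 9, "spin": 0.8},
    {"dx": 19, "dy": 28, "dz": 9, "spin": 0.9},
    {"dx": 21, "dy": 31, "dz": 9, "spin": 1.0},
    {"dx": 23, "dy": 34, "dz": 9, "spin": 1.1}
  ]
}}

```text
invalid input
```

Emit:
{"method": "arm_command", "body": {
  "motion": [
    {"dx": 2, "dy": 3, "spin": 0.1},
    {"dx": 4, "dy": 6, "spin": 0.11},
    {"dx": 6.5, "dy": 10, "spin": 0.11},
    {"dx": 9, "dy": 13, "spin": 0.11},
    {"dx": 11, "dy": 16, "spin": 0.11},
    {"dx": 13, "dy": 19, "spin": 0.11},
    {"dx": 15, "dy": 22, "spin": 0.11},
    {"dx": 17, "dy": 25, "spin": 0.11},
    {"dx": 17, "dy": 25, "spin": 0.11},
    {"dx": 17, "dy": 25, "spin": 0.11}
  ]
}}

```text
invalid input
```

```bash
python3 - <<'E'
from h import *
import json
p=camera_params('wrist'); im=capture('wrist'); cv2.imwrite('pics/w1.png',im[:,:,::-1]); s=sense()
json.dump({k:np.array(v).tolist() for k,v in p.items()},open('w1.json','w'))
print(np.round(p['pose'],3).tolist(),s['tcp_pos'],s['tool_rot'],s['joint_pos'],s['contact_force'])
E
```

```text
[[0.258, 0.929, 0.266, 0.209], [-0.966, 0.248, 0.07, -0.513], [-0.001, -0.275, 0.961, 0.374], [0.0, 0.0, 0.0, 1.0]] [ 0.14181104 -0.53119543  0.20277393] [-3.14091525e+00 -5.79841066e-05  2.60793699e-01] [-1.39459245e+00  3.51047202e-01  1.65212958e+00  5.98498863e-07
  1.13909575e+00 -8.45900892e-02] [-0.05426729 -0.71551665 -0.24106194]
```

View pics/w1.png

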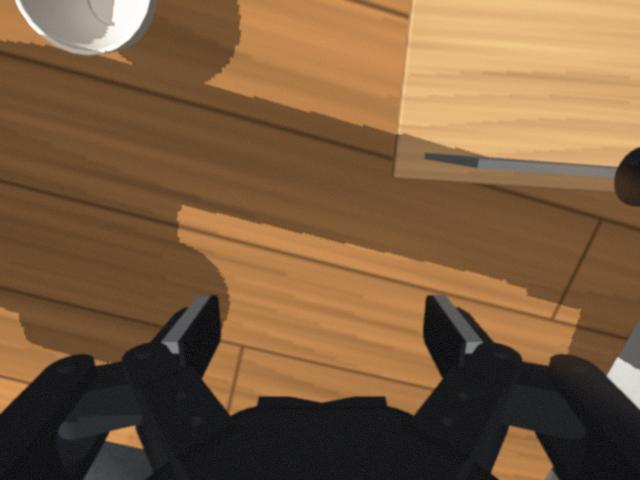

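The move was refused, probably because every row needs all five values. This wrist picture just shows the start pose, with the bowl at the top left (85,25).

Emit:
{"method": "arm_command", "body": {
  "motion": [
    {"dx": 0, "dy": 0, "dz": 4, "spin": 0, "hand": 8.5},
    {"dx": 2, "dy": 4, "dz": 8, "spin": 0.1, "hand": 8.5},
    {"dx": 4, "dy": 7, "dz": 9, "spin": 0.2, "hand": 8.5},
    {"dx": 6.5, "dy": 10, "dz": 9, "spin": 0.3, "hand": 8.5},
    {"dx": 9, "dy": 13, "dz": 9, "spin": 0.4, "hand": 8.5},
    {"dx": 11, "dy": 16, "dz": 9, "spin": 0.5, "hand": 8.5},
    {"dx": 13, "dy": 19, "dz": 9, "spin": 0.6, "hand": 8.5},
    {"dx": 15, "dy": 22, "dz": 9, "spin": 0.7, "hand": 8.5},
    {"dx": 17, "dy": 25, "dz": 9, "spin": 0.8, "hand": 8.5},
    {"dx": 19, "dy": 28, "dz": 9, "spin": 0.9, "hand": 8.5},
    {"dx": 21, "dy": 31, "dz": 9, "spin": 1.0, "hand": 8.5},
    {"dx": 23, "dy": 34, "dz": 9, "spin": 1.1, "hand": 8.5}
  ],
  "grip_force": 40
}}

```text
time_s: 1.2
tcp_pos: [0.3724, -0.1897, 0.2932]
tool_rot: [3.141, 0.0, 1.366]
contact_force: [1.0, -1.4, 0.4]
grip_width: 0.994
grip_force: 0.0
```

Emit:
{"method": "arm_command", "body": {
  "motion": [
    {"dx": 2, "dy": 3, "dz": 0, "spin": 0.1, "hand": 8.5},
    {"dx": 4, "dy": 6, "dz": 0, "spin": 0.11, "hand": 8.5},
    {"dx": 6.5, "dy": 10, "dz": 0, "spin": 0.11, "hand": 8.5},
    {"dx": 9, "dy": 13, "dz": 0, "spin": 0.11, "hand": 8.5},
    {"dx": 11, "dy": 16, "dz": 0, "spin": 0.11, "hand": 8.5},
    {"dx": 13, "dy": 19, "dz": 0, "spin": 0.11, "hand": 8.5},
    {"dx": 15, "dy": 22, "dz": 0, "spin": 0.11, "hand": 8.5},
    {"dx": 17, "dy": 25, "dz": 0, "spin": 0.11, "hand": 8.5},
    {"dx": 17, "dy": 25, "dz": 0, "spin": 0.11, "hand": 8.5},
    {"dx": 17, "dy": 25, "dz": 0, "spin": 0.11, "hand": 8.5}
  ]
}}

```text
time_s: 2.03
tcp_pos: [0.542, 0.0599, 0.2924]
tool_rot: [-3.14, 0.0, 1.473]
contact_force: [-0.3, -0.1, -0.0]
grip_width: 0.993
grip_force: 0.0
```

```bash
python3 - <<'E'
from h import *
import json
p=camera_params('wrist'); im=capture('wrist'); cv2.imwrite('pics/w1.png',im[:,:,::-1]); s=sense()
json.dump({k:np.array(v).tolist() for k,v in p.items()},open('w1.json','w'))
print(np.round(p['pose'],3).tolist(),s['tcp_pos'],s['tool_rot'],s['joint_pos'],s['contact_force'])
E
```

```text
[[0.995, 0.093, 0.028, 0.549], [-0.097, 0.957, 0.274, 0.13], [-0.001, -0.275, 0.961, 0.464], [0.0, 0.0, 0.0, 1.0]] [0.5416146  0.05885634 0.29261446] [-3.14059570e+00  3.34477941e-04  1.47195595e+00] [ 2.29015477e-02  2.64620255e-01  1.54551211e+00 -2.17065385e-04
  1.33249048e+00  1.21793439e-01] [0.10488646 0.35513184 0.27483007]
```

View pics/w1.png

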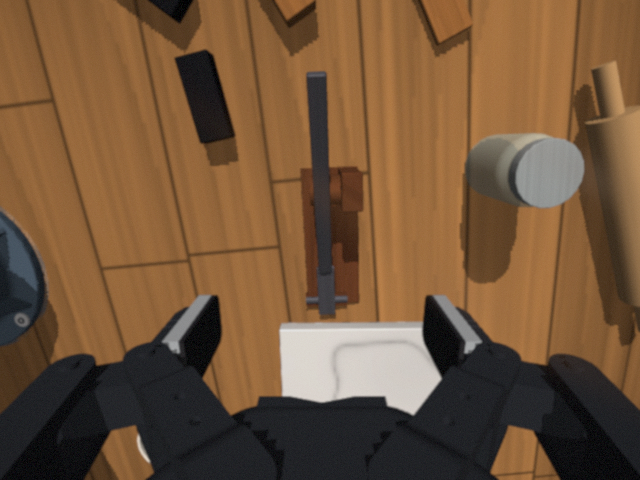

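Clear wrist view. The bar end is at (317,72), its bend near (326,268), and the toe passes over the fulcrum at (326,300), with fulcrum ends at (307,300) and (346,299). The peg is at (325,190) and the post at (351,190). The slab's front edge runs from (280,325) towards (425,322). The jar top is at (548,172).

```bash
python3 - <<'E'
from h import *
import json
p=json.load(open('w1.json'))
im=cv2.imread('pics/w1.png'); hsv=cv2.cvtColor(im,cv2.COLOR_BGR2HSV)
# bar handle mask: dark low-saturation
for v in (90,120,150,220,240):
    row=im[v,300:345].astype(int); m=np.where((row.max(1)-row.min(1))<25)[0]+300; print(v,m.min() if len(m) else None,m.max() if len(m) else None)
P=lambda n,uv,z:print(n,np.round(onz(p,uv,z),4))
P('fulL',(307,300),.008);P('fulR',(347,299),.008)
P('barend',(317,72.5),.1415)
P('pegfree',(313,189),.06);P('post1',(342,169),.083);P('post2',(362,171),.083);P('post3',(342,210),.083);P('post4',(362,210),.083)
P('slabFL',(280.5,323.5),.040); P('slabF2',(425,321.5),.040)
P('boardL',(302,169),.006);P('boardbl',(306,303),.006)
P('black',(205,95),.028)
# edge of slab: bright rows
for u in (290,300,345,370,400,415):
    c=im[310:350,u].mean(1); print(u,310+int(np.argmax(np.diff(c))), end=' ')
E
```

```text
90 308 325
120 310 326
150 312 327
220 315 330
240 317 331
fulL [ 0.5059 -0.089   0.008 ]
fulR [ 0.5639 -0.0931  0.008 ]
barend [0.5504 0.187  0.1415]
pegfree [0.5334 0.077  0.06  ]
post1 [0.568  0.0986 0.083 ]
post2 [0.5895 0.0943 0.083 ]
post3 [0.5643 0.0534 0.083 ]
post4 [0.5867 0.0512 0.083 ]
slabFL [ 0.4686 -0.1056  0.04  ]
slabF2 [ 0.6674 -0.122   0.04  ]
boardL [0.5197 0.0973 0.006 ]
boardbl [ 0.5037 -0.0946  0.006 ]
black [0.4164 0.1962 0.028 ]
290 322 300 328 345 322 370 327 400 327 415 320
```

```bash
python3 - <<'E'
from h import *
import json
p=json.load(open('w1.json'));sc,si=camera_params('scene'),camera_params('side')
o=np.array([.535,-.091])
# intersect ray with inclined handle top plane: z=.0205+.012/cos+.483*(y-.056), y along stand
for yaw in (-.08,-.06):
  X=np.array([np.cos(yaw),np.sin(yaw)]);Y=np.array([-np.sin(yaw),np.cos(yaw)])
  for uv in ((316.5,90),(318,120),(319.5,150),(322.5,220),(324,240)):
    c,d=ray(p,uv); # z - a - .483*((xy-o).Y-.056)=0
    f=lambda q:q[2]-(.0205+.0133)-.483*((q[:2]-o)@Y-.056)
    t=-f(c)/(f(c+d)-f(c)); q=c+t*d; l=q[:2]-o; print(yaw,np.round(q,4),'local',np.round([l@X,l@Y],4))
# end top corners seen in scene
for n,P in (('sc',sc),('si',si)):
  for X in ([.5504,.187,.1415],[.5575,.189,.1415]): print(n,proj(P,X).round(1))
s=cv2.imread('pics/scene0.png')[150:350,230:450]; d=cv2.imread('pics/side0.png')[220:300,270:340]
cv2.imwrite('pics/c1.png',np.hstack([cv2.resize(s,(440,400),interpolation=2),cv2.resize(d,(350,400),interpolation=2)]))
E
```

```text
-0.08 [0.5486 0.174  0.1348] local [-0.0077  0.2652]
-0.08 [0.5473 0.1493 0.1229] local [-0.007   0.2405]
-0.08 [0.5458 0.1215 0.1095] local [-0.0062  0.2127]
-0.08 [0.5411 0.0412 0.0707] local [-0.0045  0.1323]
-0.08 [0.5402 0.0129 0.057 ] local [-0.0031  0.104 ]
-0.06 [0.5486 0.174  0.1349] local [-0.0024  0.2653]
-0.06 [0.5473 0.1493 0.1229] local [-0.0022  0.2406]
-0.06 [0.5458 0.1215 0.1095] local [-0.0019  0.2128]
-0.06 [0.5411 0.0413 0.0707] local [-0.0018  0.1324]
-0.06 [0.5402 0.0129 0.057 ] local [-0.001  0.104]
sc [371.1 197.7]
sc [374.2 198.3]
si [293.7 265.3]
si [290.7 265.6]
```

View pics/c1.png

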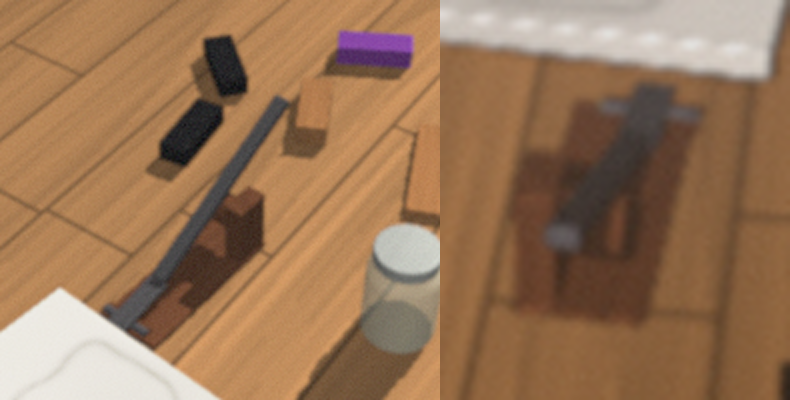

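Both crops agree: the bar end sits at about (0.550, 0.187) and the bar's yaw is about -0.055. I grip at 220 mm from the bend, slightly high on the pads, so the hand clears the post later.

Emit:
{"method": "arm_command", "body": {
  "motion": [
    {"dx": 0.3, "dy": 4, "dz": -2, "spin": 0.045, "hand": 6},
    {"dx": 0.6, "dy": 8, "dz": -5, "spin": 0.045, "hand": 6},
    {"dx": 0.6, "dy": 10.1, "dz": -8, "spin": 0.045, "hand": 6},
    {"dx": 0.6, "dy": 10.1, "dz": -11, "spin": 0.045, "hand": 6},
    {"dx": 0.6, "dy": 10.1, "dz": -14, "spin": 0.045, "hand": 6},
    {"dx": 0.6, "dy": 10.1, "dz": -16.5, "spin": 0.045, "hand": 6},
    {"dx": 0.6, "dy": 10.1, "dz": -18.1, "spin": 0.045, "hand": 6},
    {"dx": 0.6, "dy": 10.1, "dz": -18.1, "spin": 0.045, "hand": 6},
    {"dx": 0.6, "dy": 10.1, "dz": -18.1, "spin": 0.045, "hand": 6}
  ],
  "grip_force": 40
}}

```text
time_s: 2.83
tcp_pos: [0.5476, 0.1586, 0.1123]
tool_rot: [-3.141, 0.0, 1.515]
contact_force: [1.2, -0.4, 0.8]
grip_width: 0.704
grip_force: 0.0
```

```bash
python3 - <<'E'
from h import *
import json
p=camera_params('wrist'); im=capture('wrist'); cv2.imwrite('pics/w2.png',im[:,:,::-1]); s=sense()
cv2.imwrite('pics/w2.png',im[:,:,::-1])
print(np.round(p['pose'],3).tolist(),s['tcp_pos'],s['tool_rot'],s['contact_force'])
E
```

```text
[[0.998, 0.054, 0.016, 0.552], [-0.056, 0.96, 0.275, 0.229], [-0.001, -0.275, 0.961, 0.284], [0.0, 0.0, 0.0, 1.0]] [0.54831396 0.15892543 0.11329697] [ 3.14046919e+00 -2.47635095e-04  1.51475256e+00] [-0.0211104  -0.31158266  1.20708852]
```

View pics/w2.png

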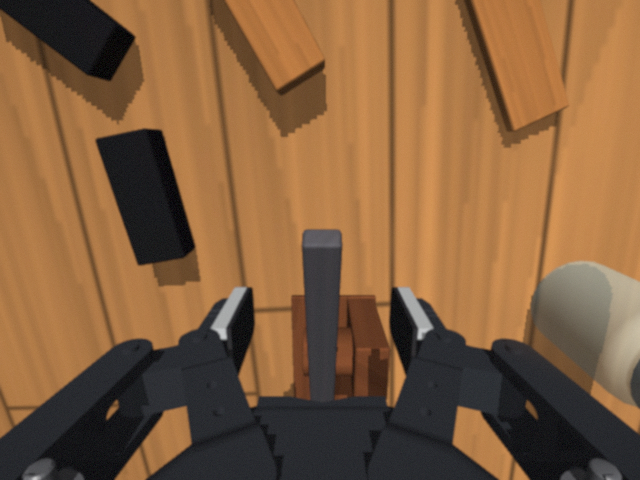

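The bar sits centred between the fingers (322 against 321). I close on it and start the push-in.

Emit:
{"method": "arm_command", "body": {
  "motion": [
    {"dx": 0, "dy": 0, "dz": 0, "spin": 0, "hand": 1},
    {"dx": 0, "dy": 0, "dz": 0, "spin": 0, "hand": 1},
    {"dx": 0, "dy": 0, "dz": 0, "spin": 0, "hand": 1},
    {"dx": 0, "dy": 0, "dz": 0, "spin": 0, "hand": 1},
    {"dx": 0, "dy": 0, "dz": 0, "spin": 0, "hand": 1},
    {"dx": 0, "dy": 0, "dz": 0, "spin": 0, "hand": 1}
  ],
  "grip_force": 40
}}

```text
time_s: 3.38
tcp_pos: [0.5479, 0.1597, 0.1123]
tool_rot: [3.141, -0.0, 1.516]
contact_force: [0.1, -1.1, 0.4]
grip_width: 0.119
grip_force: 0.0
```

Emit:
{"method": "arm_command", "body": {
  "motion": [
    {"dx": 0, "dy": -0.3, "dz": -0.2, "spin": 0, "hand": 1},
    {"dx": 0, "dy": -0.6, "dz": -0.4, "spin": 0, "hand": 1},
    {"dx": -0.05, "dy": -0.9, "dz": -0.6, "spin": 0, "hand": 1},
    {"dx": -0.05, "dy": -1.2, "dz": -0.8, "spin": 0, "hand": 1},
    {"dx": -0.1, "dy": -1.5, "dz": -1.0, "spin": 0, "hand": 1},
    {"dx": -0.1, "dy": -1.8, "dz": -1.2, "spin": 0, "hand": 1},
    {"dx": -0.1, "dy": -1.8, "dz": -1.2, "spin": 0, "hand": 1}
  ]
}}

```text
time_s: 3.97
tcp_pos: [0.5466, 0.141, 0.0996]
tool_rot: [-3.141, 0.0, 1.515]
contact_force: [1.0, 0.6, 0.1]
grip_width: 0.116
grip_force: 0.0
```

The fingers closed to 10 mm with no force, so the bar was missed. I look again.

```bash
python3 - <<'E'
from h import *
im=capture('wrist'); a=capture('scene')
a=cv2.resize(a[130:330,220:420],(480,480),interpolation=2)
cv2.imwrite('pics/w3.png',cv2.resize(np.hstack([im[:,100:540],a]),(800,417))[:,:,::-1]); s=sense()
print(s['tcp_pos'],s['grip_width'],s['grip_force'],s['contact_force'])
E
```

```text
[0.54684251 0.14150706 0.10003565] 0.11625450218430175 0.0 [-0.6810043   0.42258891  0.30277338]
```

View pics/w3.png

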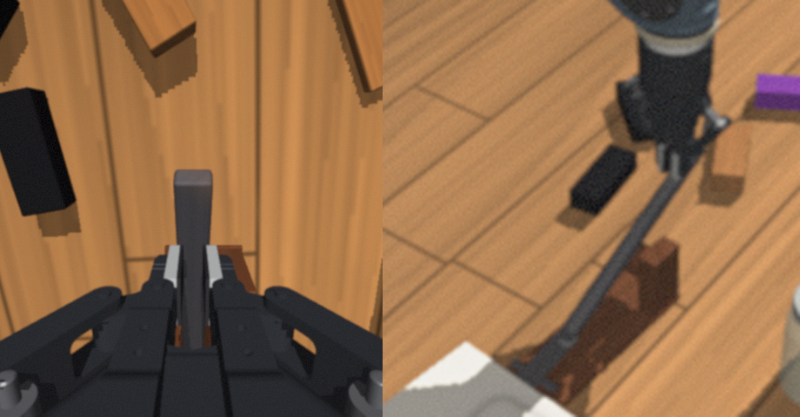

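```bash
python3 - <<'E'
from h import *
import json
p=json.load(open('w1.json'));q=camera_params('wrist');sc,si=camera_params('scene'),camera_params('side')
e3=(100+193/.8696,172/.8696)
print(two(p,(317.5,73),q,e3),two(p,(317.5,73),sc,(370,200)),two(p,(317.5,73),si,(294.6,266)),two(sc,(370,200),si,(294.6,266)))
# now scene view: is bar moved?
im=cv2.imread('pics/w3.png'); print(im[330,100:300:10].tolist()[:0])
# wrist: pixel of points at TCP-level fingers: gap 10mm at z tip and pads
for dz in (0,.019,.04):
  for h in (-.005,.005): print(dz,h,((proj(q,[.5468+h,.1415,.100+dz])-[100,0])*.8696).round(1))
E
```

```text
(array([0.55029664, 0.18884578, 0.12879757]), np.float64(0.001141519520973024)) (array([0.54962667, 0.18685216, 0.13464131]), np.float64(0.003047415729955797)) (array([0.54945686, 0.1868131 , 0.13923357]), np.float64(0.002735086918462198)) (array([0.54908306, 0.18378176, 0.13651119]), np.float64(0.0012037925657141131))
[]
0 -0.005 [184.3 241.7]
0 0.005 [200.6 240.8]
0.019 -0.005 [183.4 254.8]
0.019 0.005 [201.4 253.9]
0.04 -0.005 [182.1 273. ]
0.04 0.005 [202.6 272. ]
```

Emit:
{"method": "arm_command", "body": {
  "motion": [
    {"dx": 0, "dy": 0, "dz": 0, "spin": 0, "hand": 0},
    {"dx": 0, "dy": 0, "dz": 0, "spin": 0, "hand": 0},
    {"dx": 0, "dy": 0, "dz": 0, "spin": 0, "hand": 0},
    {"dx": 0, "dy": 0, "dz": 0, "spin": 0, "hand": 0}
  ],
  "grip_force": 40
}}

```text
time_s: 4.4
tcp_pos: [0.5469, 0.1417, 0.1002]
tool_rot: [3.141, -0.0, 1.516]
contact_force: [-0.5, -1.0, -0.4]
grip_width: -0.002
grip_force: 0.0
```

```bash
python3 - <<'E'
from h import *
q=camera_params('wrist'); im=capture('wrist'); 
cv2.imwrite('pics/w4.png',cv2.resize(im[160:420,180:460],(784,728))[:590,:,::-1]); s=sense()
print(s['tcp_pos'],s['grip_width'],s['grip_force'],s['contact_force'])
E
```

```text
[0.5468797  0.14170997 0.10016742] -0.007190987187725221 0.0 [-0.49177946  0.46244989  0.82685018]
```

View pics/w4.png

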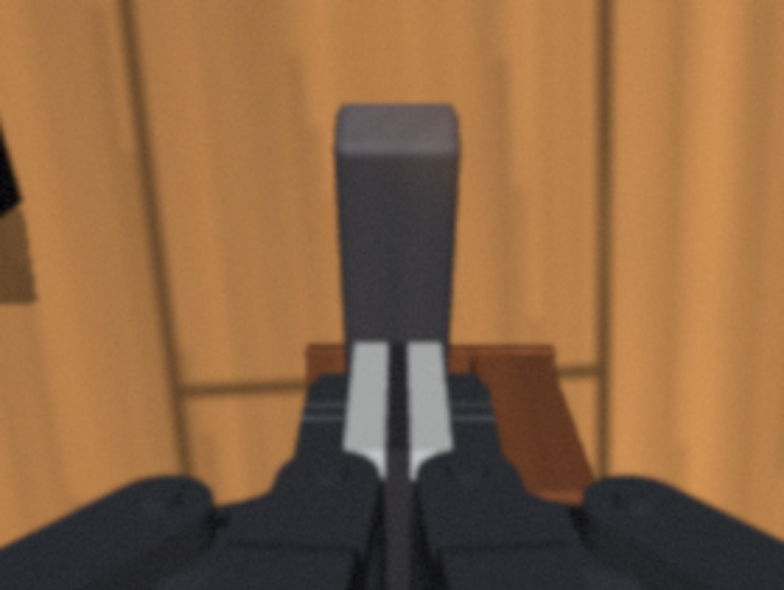

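```bash
python3 - <<'E'
from h import *
import json
p=json.load(open('w1.json'));q=camera_params('wrist');sc,si=camera_params('scene'),camera_params('side')
print(two(p,(317.5,73),q,(321.4,215.4)))
# w4: bar width across at top edge: 335..458 ->
a=(180+337/2.8,215.4);b=(180+457/2.8,215.4)
for z in (.10,.11,.12,.13): print(z,np.linalg.norm(onz(q,a,z)-onz(q,b,z)),onz(q,(321.4,215.4),z))
E
```

```text
(array([0.55003624, 0.18554184, 0.14758462]), np.float64(0.001473593350875262))
0.1 0.021795137299108914 [0.54872224 0.17551113 0.1       ]
0.11 0.020524491968380406 [0.54884369 0.17762587 0.11      ]
0.12 0.019253846637652124 [0.54896513 0.1797406  0.12      ]
0.13 0.01798320130692373 [0.54908658 0.18185533 0.13      ]
```

```bash
python3 - <<'E'
from h import *
q=camera_params('wrist'); s=sense(); t=s['tcp_pos']
for dy in (-.011,0,.011):
  for z in (.1,.11,.12,.13): print(dy,z,((proj(q,[t[0],t[1]+dy,z])-[180,160])*2.8).round(0))
# board/post corner check for camera calibration: post top far-left corner etc
for n,X in (('post',(.568,.0986,.083)),): print(n,((proj(q,X)-[180,160])*2.8).round(0))
sc=camera_params('scene')
a=capture('scene');b=capture('side')
cv2.imwrite('pics/c5.png',np.hstack([cv2.resize(a[170:270,290:390],(400,400),interpolation=2),cv2.resize(b[210:310,250:350],(400,400),interpolation=2)])[:,:,::-1])
E
```

```text
-0.011 0.1 [399. 381.]
-0.011 0.11 [399. 405.]
-0.011 0.12 [399. 431.]
-0.011 0.13 [400. 460.]
0 0.1 [396. 329.]
0 0.11 [396. 350.]
0 0.12 [396. 373.]
0 0.13 [396. 399.]
0.011 0.1 [393. 274.]
0.011 0.11 [393. 293.]
0.011 0.12 [392. 313.]
0.011 0.13 [392. 336.]
post [502. 476.]
```

View pics/c5.png

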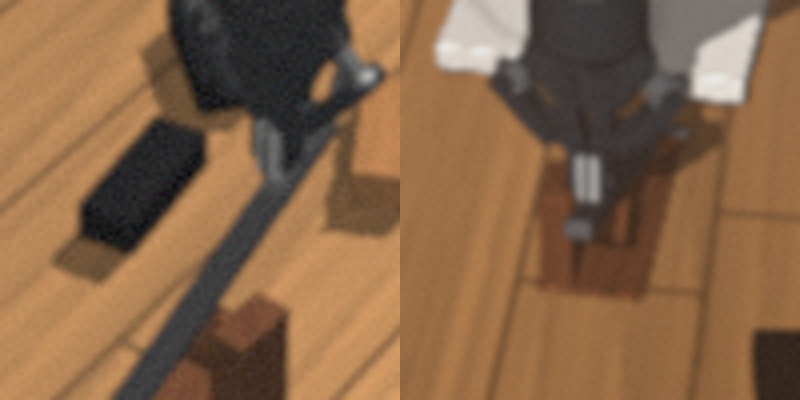

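```bash
python3 - <<'E'
from h import *
sc,si,q=camera_params('scene'),camera_params('side'),camera_params('wrist'); t=sense()['tcp_pos']
w=(321.2,282.3);A=(359.5,216.3);B=(296.8,260.5)
print(t,two(sc,A,si,B),two(sc,A,q,w),two(si,B,q,w)); print(proj(sc,t),proj(si,t))
# bar end-top edge now
E1=(290+332/4,170+120/4);E2=(250+178/4,210+219/4);W=(321.4,215.4)
print(two(si,E2,q,W))
T=np.array(q['pose']);print('cam-tcp',T[:3,3]-t)
E
```

```text
[0.54686307 0.1416598  0.1001364 ] (array([0.54967737, 0.14023387, 0.11919072]), np.float64(0.0020176445344851283)) (array([0.54725667, 0.14505797, 0.11420512]), np.float64(0.0007149844707543688)) (array([0.54726902, 0.15091192, 0.12838242]), np.float64(2.6722250428271984e-05))
[358.25921948 221.68666895] [297.50567108 266.74977441]
(array([0.54894167, 0.18411393, 0.14107203]), np.float64(0.0005509983227683222))
cam-tcp [0.00394152 0.07009064 0.17136475]
```

Emit:
{"method": "arm_command", "body": {
  "motion": [
    {"dx": 0, "dy": 2, "dz": 4, "spin": 0, "hand": 0},
    {"dx": 0, "dy": 2, "dz": 6, "spin": 0, "hand": 0},
    {"dx": 0, "dy": 2, "dz": 6, "spin": 0, "hand": 0},
    {"dx": 0, "dy": 2, "dz": 6, "spin": 0, "hand": 0}
  ]
}}

```text
time_s: 4.88
tcp_pos: [0.5474, 0.1619, 0.1611]
tool_rot: [3.139, -0.001, 1.516]
contact_force: [-0.3, -0.1, -0.9]
grip_width: -0.002
grip_force: 0.0
```

```bash
python3 - <<'E'
from h import *
s=sense();q=camera_params('wrist'); im=capture('wrist'); sc=capture('scene'); si=capture('side')
print(s['tcp_pos'],s['grip_width'])
print(im[260:300:2,312].tolist())
P,S=camera_params('scene'),camera_params('side')
a,b=proj(P,s['tcp_pos']),proj(S,s['tcp_pos']);print(a,b)
c=lambda I,u:cv2.resize(I[int(u[1])-40:int(u[1])+40,int(u[0])-40:int(u[0])+40],(400,400),interpolation=2)
cv2.imwrite('pics/c6.png',np.hstack([c(sc,a),c(si,b)])[:,:,::-1])
E
```

```text
[0.5473808  0.16187126 0.1610908 ] -0.0016645856183247281
[[59, 59, 59], [57, 55, 57], [55, 54, 56], [60, 56, 61], [55, 54, 56], [61, 59, 62], [57, 55, 58], [57, 56, 58], [57, 54, 58], [60, 57, 61], [60, 57, 61], [121, 120, 122], [163, 167, 166], [163, 165, 164], [163, 165, 164], [164, 166, 165], [161, 164, 164], [164, 166, 165], [162, 163, 163], [163, 165, 166]]
[364.00140201 196.19771113] [296.07156704 253.07454019]
```

View pics/c6.png

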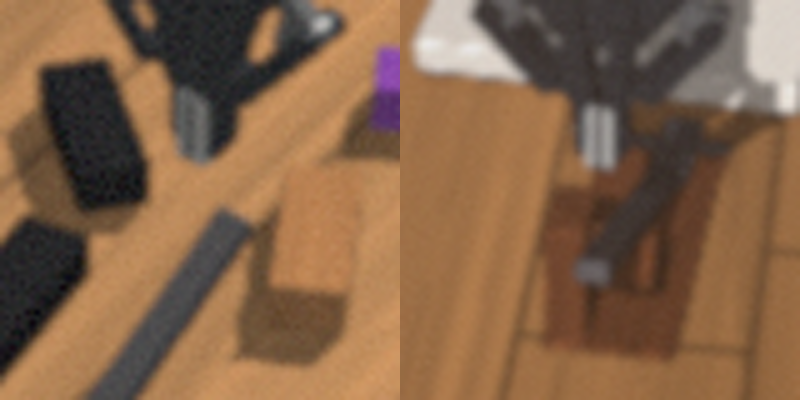

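The fingertips visible in all the views sit clearly above the reported TCP. I triangulate that offset.

```bash
python3 - <<'E'
from h import *
t=sense()['tcp_pos'];P,S,q=camera_params('scene'),camera_params('side'),camera_params('wrist')
A=(363,188.2);B=(295.6,247);w=(321.2,282)
for r in (two(P,A,S,B),two(P,A,q,w),two(S,B,q,w)): print((r[0]-t).round(4),round(r[1],4))
# bar top-end edge unmoved? scene (324+235/5=371,156+215/5=199)
print(two(P,(371,199),S,(256+192/5,213+262/5)))
E
```

```text
[0.0001 0.0011 0.0228] 0.0043
[-0.0019  0.0047  0.0198] 0.0048
[0.0007 0.0095 0.0283] 0.0004
(array([0.55001341, 0.18518098, 0.13922174]), np.float64(0.002549658145881481))
```

Tips are about 20 mm above the reported TCP, so I descend that much deeper.

Emit:
{"method": "arm_command", "body": {
  "motion": [
    {"dx": 0.05, "dy": -0.2, "dz": 0, "spin": 0, "hand": 6},
    {"dx": 0.05, "dy": -0.2, "dz": 0, "spin": 0, "hand": 6},
    {"dx": 0.05, "dy": -0.2, "dz": 0, "spin": 0, "hand": 6},
    {"dx": 0.05, "dy": -0.2, "dz": -2.5, "spin": 0, "hand": 6},
    {"dx": 0.05, "dy": -0.2, "dz": -5, "spin": 0, "hand": 6},
    {"dx": 0.05, "dy": -0.2, "dz": -7.3, "spin": 0, "hand": 6},
    {"dx": 0.05, "dy": -0.2, "dz": -7.3, "spin": 0, "hand": 6},
    {"dx": 0.05, "dy": -0.2, "dz": -7.3, "spin": 0, "hand": 1},
    {"dx": 0.05, "dy": -0.2, "dz": -7.3, "spin": 0, "hand": 1},
    {"dx": 0.05, "dy": -0.2, "dz": -7.3, "spin": 0, "hand": 1},
    {"dx": 0.05, "dy": -0.2, "dz": -7.3, "spin": 0, "hand": 1},
    {"dx": 0.05, "dy": -0.2, "dz": -7.3, "spin": 0, "hand": 1}
  ],
  "grip_force": 40
}}

```text
time_s: 6.03
tcp_pos: [0.5479, 0.1598, 0.0882]
tool_rot: [3.14, -0.0, 1.516]
contact_force: [0.2, 0.4, 2.0]
grip_width: 0.195
grip_force: 42.0
```

Emit:
{"method": "arm_command", "body": {
  "motion": [
    {"dx": 0, "dy": -0.3, "dz": -0.2, "spin": 0, "hand": 1},
    {"dx": 0, "dy": -0.6, "dz": -0.4, "spin": 0, "hand": 1},
    {"dx": -0.05, "dy": -0.9, "dz": -0.6, "spin": 0, "hand": 1},
    {"dx": -0.05, "dy": -1.2, "dz": -0.8, "spin": 0, "hand": 1},
    {"dx": -0.1, "dy": -1.5, "dz": -1.0, "spin": 0, "hand": 1},
    {"dx": -0.1, "dy": -1.8, "dz": -1.2, "spin": 0, "hand": 1},
    {"dx": -0.1, "dy": -1.8, "dz": -1.2, "spin": 0, "hand": 1}
  ]
}}

```text
time_s: 6.62
tcp_pos: [0.5467, 0.1407, 0.0752]
tool_rot: [3.141, 0.001, 1.516]
contact_force: [0.4, -4.2, 4.8]
grip_width: 0.196
grip_force: 42.4
```

Emit:
{"method": "arm_command", "body": {
  "motion": [
    {"dx": 0, "dy": -0.3, "dz": -0.15, "spin": 0, "hand": 1},
    {"dx": 0, "dy": -0.6, "dz": -0.35, "spin": 0, "hand": 1},
    {"dx": -0.05, "dy": -0.9, "dz": -0.55, "spin": 0, "hand": 1},
    {"dx": -0.05, "dy": -1.2, "dz": -0.75, "spin": 0, "hand": 1},
    {"dx": -0.1, "dy": -1.5, "dz": -0.95, "spin": 0, "hand": 1},
    {"dx": -0.1, "dy": -1.8, "dz": -1.15, "spin": 0, "hand": 1},
    {"dx": -0.1, "dy": -1.8, "dz": -1.15, "spin": 0, "hand": 1}
  ]
}}

```text
time_s: 7.2
tcp_pos: [0.5461, 0.1228, 0.0641]
tool_rot: [3.14, 0.0, 1.516]
contact_force: [0.8, -3.8, 9.1]
grip_width: 0.197
grip_force: 43.2
```

Emit:
{"method": "arm_command", "body": {
  "motion": [
    {"dx": 0, "dy": -0.1, "dz": 0, "spin": 0, "hand": 1},
    {"dx": 0, "dy": -0.2, "dz": -0.05, "spin": 0, "hand": 1},
    {"dx": 0, "dy": -0.3, "dz": -0.1, "spin": 0, "hand": 1},
    {"dx": 0, "dy": -0.4, "dz": -0.15, "spin": 0, "hand": 1},
    {"dx": 0, "dy": -0.4, "dz": -0.15, "spin": 0, "hand": 1}
  ]
}}

```text
time_s: 7.62
tcp_pos: [0.5462, 0.1194, 0.0628]
tool_rot: [3.14, -0.0, 1.516]
contact_force: [0.2, 0.5, 9.5]
grip_width: 0.199
grip_force: 43.2
```

Emit:
{"method": "arm_command", "body": {
  "motion": [
    {"dx": 0, "dy": -0.1, "dz": -0.05, "spin": 0, "hand": 1},
    {"dx": 0, "dy": -0.2, "dz": -0.1, "spin": 0, "hand": 1},
    {"dx": 0, "dy": -0.2, "dz": -0.1, "spin": 0, "hand": 1}
  ]
}}

```text
time_s: 7.87
tcp_pos: [0.5461, 0.1175, 0.0617]
tool_rot: [3.14, -0.001, 1.516]
contact_force: [-0.0, 2.0, 8.7]
grip_width: 0.194
grip_force: 43.2
```

Emit:
{"method": "arm_command", "body": {
  "motion": [
    {"dx": 0, "dy": -0.1, "dz": -0.05, "spin": 0, "hand": 1},
    {"dx": 0, "dy": -0.2, "dz": -0.1, "spin": 0, "hand": 1},
    {"dx": 0, "dy": -0.2, "dz": -0.1, "spin": 0, "hand": 1}
  ]
}}

```text
time_s: 8.12
tcp_pos: [0.5464, 0.1172, 0.0615]
tool_rot: [3.139, -0.003, 1.515]
contact_force: [-1.9, 14.7, 15.5]
grip_width: 0.196
grip_force: 44.0
```

```bash
python3 - <<'E'
from h import *
# slab motion: front-left corner check in side view vs start; bar end pos in wrist
a=cv2.cvtColor(cv2.imread('pics/side0.png'),6);b=cv2.cvtColor(np.ascontiguousarray(capture('side')[:,:,::-1]),6)
for n,(y,x) in dict(c1=(212,250),c4=(170,268)).items():
    pa=a[y:y+24,x:x+24].astype('f');pb=b[y:y+24,x:x+24].astype('f'); print(n,cv2.phaseCorrelate(pa,pb))
q=camera_params('wrist');im=capture('wrist'); s=sense();print(s['tcp_pos'],s['contact_force'])
print(im[200:262:2,322].mean(1).round().tolist())
E
```

```text
c1 ((0.03929709641079171, -0.14924656311845297), 0.9832490699158775)
c4 ((10.596858783133479, -0.10287045769482539), 0.3644746119777362)
[0.54638008 0.1171826  0.061503  ] [-2.18555318 13.25309036 15.27329656]
[124.0, 126.0, 123.0, 124.0, 126.0, 122.0, 127.0, 127.0, 126.0, 127.0, 125.0, 128.0, 126.0, 128.0, 126.0, 126.0, 125.0, 126.0, 125.0, 126.0, 124.0, 126.0, 116.0, 85.0, 85.0, 85.0, 86.0, 88.0, 86.0, 85.0, 93.0]
```

The tip has met the foot and the slab is unmoved. I back off, lift slightly and swing past the peg's free end.

Emit:
{"method": "arm_command", "body": {
  "motion": [
    {"dx": 0, "dy": 0.2, "dz": 0.2, "spin": 0, "hand": 1},
    {"dx": 0, "dy": 0.4, "dz": 0.5, "spin": 0, "hand": 1},
    {"dx": 0, "dy": 0.4, "dz": 0.7, "spin": 0, "hand": 1},
    {"dx": -0.6, "dy": 0.4, "dz": 0.7, "spin": 0.03, "hand": 1},
    {"dx": -1.2, "dy": 0.4, "dz": 0.7, "spin": 0.06, "hand": 1},
    {"dx": -1.8, "dy": 0.35, "dz": 0.7, "spin": 0.09, "hand": 1},
    {"dx": -2.4, "dy": 0.35, "dz": 0.7, "spin": 0.12, "hand": 1},
    {"dx": -3.0, "dy": 0.3, "dz": 0.7, "spin": 0.15, "hand": 1},
    {"dx": -3.6, "dy": 0.3, "dz": 0.7, "spin": 0.18, "hand": 1},
    {"dx": -3.6, "dy": 0.3, "dz": 0.7, "spin": 0.18, "hand": 1}
  ]
}}

```text
time_s: 9.05
tcp_pos: [0.5078, 0.1183, 0.0665]
tool_rot: [-3.139, -0.0, 1.697]
contact_force: [0.0, -1.3, -3.5]
grip_width: 0.196
grip_force: 41.8
```

```bash
python3 - <<'E'
from h import *
im=capture('wrist');q=camera_params('wrist'); s=sense();print(s['tcp_pos'],s['contact_force'],s['grip_force'])
# bar end edges along rows: low-sat mask
for v in range(236,300,8):
    r=im[v,240:400].astype(int); m=np.where(r.max(1)-r.min(1)<20)[0]+240; print(v,m[:1],m[-1:],len(m))
E
```

```text
[0.50868557 0.11836571 0.06673999] [-0.16020072 -1.32966569 -1.79487063] 41.8395870923996
236 [] [] 0
244 [] [] 0
252 [300] [343] 44
260 [300] [344] 45
268 [300] [344] 45
276 [300] [343] 44
284 [287] [356] 70
292 [286] [359] 74
```

Emit:
{"method": "arm_command", "body": {
  "motion": [
    {"dx": 0, "dy": 0.35, "dz": -0.9, "spin": 0, "hand": 1},
    {"dx": -0.05, "dy": 0.65, "dz": -1.8, "spin": 0, "hand": 1},
    {"dx": -0.1, "dy": 0.9, "dz": -2.6, "spin": 0, "hand": 1},
    {"dx": -0.1, "dy": 1.1, "dz": -3.4, "spin": 0, "hand": 1},
    {"dx": -0.15, "dy": 1.3, "dz": -4.2, "spin": 0, "hand": 1},
    {"dx": -0.15, "dy": 1.3, "dz": -4.2, "spin": 0, "hand": 1}
  ]
}}

```text
time_s: 9.6
tcp_pos: [0.5077, 0.1326, 0.0237]
tool_rot: [-3.141, -0.001, 1.696]
contact_force: [-0.8, 5.2, 8.4]
grip_width: 0.197
grip_force: 43.6
```

Emit:
{"method": "arm_command", "body": {
  "motion": [
    {"dx": 0, "dy": 0.15, "dz": -0.7, "spin": 0, "hand": 1},
    {"dx": -0.05, "dy": 0.25, "dz": -1.4, "spin": 0, "hand": 1},
    {"dx": -0.05, "dy": 0.35, "dz": -2.1, "spin": 0, "hand": 1},
    {"dx": -0.05, "dy": 0.35, "dz": -2.1, "spin": 0, "hand": 1}
  ]
}}

```text
time_s: 9.93
tcp_pos: [0.5074, 0.1362, 0.003]
tool_rot: [-3.142, -0.001, 1.696]
contact_force: [-0.7, 7.2, 8.4]
grip_width: 0.199
grip_force: 44.0
```

Emit:
{"method": "arm_command", "body": {
  "motion": [
    {"dx": 0, "dy": 0.2, "dz": -0.4, "spin": 0, "hand": 1},
    {"dx": 0, "dy": 0.3, "dz": -0.8, "spin": 0, "hand": 1},
    {"dx": 0, "dy": 0.3, "dz": -1.1, "spin": 0, "hand": 1},
    {"dx": 0, "dy": 0.3, "dz": -1.1, "spin": 0, "hand": 1}
  ]
}}

```text
time_s: 10.27
tcp_pos: [0.5076, 0.1383, -0.0076]
tool_rot: [3.141, 0.0, 1.696]
contact_force: [-1.1, -1.3, 8.2]
grip_width: 0.199
grip_force: 44.2
```

```bash
python3 - <<'E'
from h import *
im=capture('wrist');q=camera_params('wrist'); s=sense();print(s['tcp_pos'],s['contact_force'],s['grip_force'])
g=im[200:300,322].mean(1); print(g[::3].round().tolist())
a=cv2.cvtColor(cv2.imread('pics/side0.png'),6);b=cv2.cvtColor(np.ascontiguousarray(capture('side')[:,:,::-1]),6)
for n,(y,x) in dict(front=(212,250),back=(174,268)).items():
    print(n,cv2.phaseCorrelate(a[y:y+24,x:x+24].astype('f'),b[y:y+24,x:x+24].astype('f')))
E
```

```text
[ 0.50771816  0.1382424  -0.00739051] [-0.39676143 -0.49865785  6.79750963] 44.17956233024597
[127.0, 127.0, 127.0, 126.0, 127.0, 128.0, 127.0, 131.0, 127.0, 127.0, 127.0, 128.0, 129.0, 127.0, 130.0, 121.0, 80.0, 81.0, 98.0, 100.0, 81.0, 83.0, 83.0, 83.0, 82.0, 84.0, 82.0, 82.0, 81.0, 84.0, 85.0, 85.0, 83.0, 85.0]
front ((-0.34482611904633487, -3.6283903170670424), 0.6373666628367372)
back ((0.085612194287636, -0.3270714894368343), 1.0068246275186539)
```

Emit:
{"method": "arm_command", "body": {
  "motion": [
    {"dx": 0.5, "dy": 0, "dz": 0, "spin": -0.02, "hand": 1},
    {"dx": 1.0, "dy": 0.05, "dz": 0, "spin": -0.045, "hand": 1},
    {"dx": 1.5, "dy": 0.05, "dz": 0, "spin": -0.065, "hand": 1},
    {"dx": 2.0, "dy": 0.1, "dz": 0, "spin": -0.085, "hand": 1},
    {"dx": 2.0, "dy": 0.1, "dz": 0, "spin": -0.085, "hand": 1}
  ]
}}

```text
time_s: 10.78
tcp_pos: [0.5284, 0.1397, -0.0071]
tool_rot: [3.141, -0.0, 1.609]
contact_force: [-2.1, 3.0, 7.3]
grip_width: 0.199
grip_force: 44.1
```

Emit:
{"method": "arm_command", "body": {
  "motion": [
    {"dx": 0.5, "dy": 0, "dz": 0, "spin": -0.02, "hand": 1},
    {"dx": 1.0, "dy": 0, "dz": 0, "spin": -0.045, "hand": 1},
    {"dx": 1.5, "dy": 0, "dz": 0, "spin": -0.065, "hand": 1},
    {"dx": 1.9, "dy": 0, "dz": 0, "spin": -0.085, "hand": 1},
    {"dx": 1.9, "dy": 0, "dz": 0, "spin": -0.085, "hand": 1}
  ]
}}

```text
time_s: 11.2
tcp_pos: [0.5476, 0.1396, -0.007]
tool_rot: [3.14, -0.0, 1.525]
contact_force: [-0.6, 0.8, 6.7]
grip_width: 0.194
grip_force: 44.0
```

Emit:
{"method": "arm_command", "body": {
  "motion": [
    {"dx": 0, "dy": 0, "dz": 0.15, "spin": 0, "hand": 1},
    {"dx": 0, "dy": 0, "dz": 0.3, "spin": 0, "hand": 1},
    {"dx": 0, "dy": 0, "dz": 0.45, "spin": 0, "hand": 1},
    {"dx": 0, "dy": 0, "dz": 0.6, "spin": 0, "hand": 1},
    {"dx": 0, "dy": 0, "dz": 0.6, "spin": 0, "hand": 1}
  ]
}}

```text
time_s: 11.62
tcp_pos: [0.5468, 0.1394, -0.0008]
tool_rot: [3.141, -0.0, 1.526]
contact_force: [2.3, 1.8, 2.6]
grip_width: 0.199
grip_force: 43.6
```

Emit:
{"method": "arm_command", "body": {
  "motion": [
    {"dx": 0, "dy": 0, "dz": 0.1, "spin": 0, "hand": 1},
    {"dx": 0, "dy": 0, "dz": 0.15, "spin": 0, "hand": 1},
    {"dx": 0, "dy": 0, "dz": 0.15, "spin": 0, "hand": 1},
    {"dx": 0, "dy": 0, "dz": 0.15, "spin": 0, "hand": 2.2},
    {"dx": 0, "dy": 0, "dz": 0.15, "spin": 0, "hand": 3},
    {"dx": 0, "dy": 0, "dz": 0.15, "spin": 0, "hand": 5},
    {"dx": 0, "dy": 0, "dz": 0.15, "spin": 0, "hand": 5},
    {"dx": 0, "dy": 0, "dz": 0.15, "spin": 0, "hand": 5},
    {"dx": 0, "dy": 0, "dz": 0.15, "spin": 0, "hand": 5}
  ]
}}

```text
time_s: 12.37
tcp_pos: [0.5462, 0.139, 0.0006]
tool_rot: [-3.141, 0.0, 1.526]
contact_force: [-0.2, 0.4, 0.9]
grip_width: 0.587
grip_force: 0.0
```

```bash
python3 - <<'E'
from h import *
im=capture('wrist'); s=sense();print(s['tcp_pos'],s['contact_force'],s['grip_force'],s['grip_width'])
for v in (240,246,252,260,268):
    r=im[v,240:400].astype(int); m=np.where(r.max(1)-r.min(1)<20)[0]+240; print(v,m[:1],m[-1:],len(m))
sc,si=camera_params('scene'),camera_params('side')
A=capture('side');B=capture('scene')
a=cv2.cvtColor(cv2.imread('pics/side0.png'),6);b=cv2.cvtColor(A,7)
for n,(y,x) in dict(front=(212,250),back=(174,268)).items():
    print(n,cv2.phaseCorrelate(a[y:y+24,x:x+24].astype('f'),b[y:y+24,x:x+24].astype('f')))
# wooden block in side image: orange blob near (302,338)
def quad(I,c,r):
    h=cv2.cvtColor(I,cv2.COLOR_RGB2HSV);x,y=c
    w=h[y-r:y+r,x-r:x+r]; return w
for n,I,c in (('side',A,(302,338)),('scene',B,(387,203))):
    x,y=c; print(n,'block',I[y,x],'desk',I[y-40,x+30], I[y+30,x-20])
E
```

```text
[0.54625495 0.13906855 0.00059375] [ 0.59811285 -0.49315862 -0.01819693] 0.0 0.5872375786893741
240 [] [] 0
246 [] [] 0
252 [302] [343] 42
260 [302] [343] 42
268 [302] [343] 42
front ((1.3296697517426228, -0.6322981418178628), 0.41378402958313626)
back ((9.59750638161334, 0.025927920156052053), 0.3317767307162285)
side block [152 101  59] desk [147 102  63] [149 103  67]
scene block [193 132  84] desk [181 133  87] [70 57 47]
```

```bash
python3 - <<'E'
from h import *
a=cv2.imread('pics/side0.png')[:,:,::-1];b=capture('side')
for u in (268,272,280,284,320,326,330):
    f=lambda I:(I[195:245,u,2].astype(int))
    e=lambda x:195+np.argmin(np.diff(x.astype(float)))
    print(u,e(f(a)),e(f(b)),f(a)[18:45:2].tolist(),f(b)[18:45:2].tolist())
E
```

```text
268 227 225 [171, 174, 174, 174, 183, 196, 185, 142, 73, 69, 70, 69, 69, 70] [181, 182, 183, 224, 213, 210, 152, 67, 70, 73, 71, 71, 73, 72]
272 228 225 [159, 162, 172, 174, 184, 192, 185, 173, 82, 67, 70, 69, 70, 69] [177, 182, 182, 196, 208, 209, 150, 65, 71, 71, 70, 71, 74, 72]
280 229 226 [176, 175, 173, 162, 173, 198, 190, 185, 134, 73, 74, 73, 75, 73] [103, 106, 104, 104, 100, 114, 127, 80, 80, 80, 76, 76, 73, 75]
284 229 235 [175, 177, 174, 166, 169, 181, 197, 185, 136, 73, 75, 75, 76, 74] [107, 90, 74, 71, 76, 86, 97, 102, 101, 97, 125, 101, 60, 49]
320 234 230 [185, 183, 185, 184, 185, 184, 185, 197, 217, 195, 175, 83, 69, 68] [109, 108, 108, 110, 108, 106, 120, 120, 114, 59, 43, 46, 43, 43]
326 234 231 [185, 185, 185, 186, 186, 186, 186, 183, 202, 196, 184, 99, 64, 67] [110, 108, 104, 108, 111, 108, 120, 122, 120, 86, 44, 41, 43, 46]
330 235 231 [185, 184, 183, 185, 187, 182, 184, 185, 210, 195, 195, 136, 62, 61] [100, 109, 109, 108, 107, 108, 116, 120, 121, 91, 40, 41, 41, 55]
```

Emit:
{"method": "arm_command", "body": {
  "motion": [
    {"dx": 0, "dy": 0, "dz": 3, "spin": 0, "hand": 5},
    {"dx": 0, "dy": 0.5, "dz": 7, "spin": 0, "hand": 5},
    {"dx": 0, "dy": 2, "dz": 11, "spin": 0, "hand": 5},
    {"dx": -0.5, "dy": 5, "dz": 14, "spin": 0, "hand": 5},
    {"dx": -1, "dy": 8, "dz": 17, "spin": 0, "hand": 5},
    {"dx": -1.5, "dy": 11, "dz": 20, "spin": 0, "hand": 5},
    {"dx": -2, "dy": 14, "dz": 22, "spin": 0, "hand": 5},
    {"dx": -3, "dy": 17, "dz": 24, "spin": 0, "hand": 5},
    {"dx": -3.5, "dy": 20, "dz": 25, "spin": 0, "hand": 5},
    {"dx": -3.5, "dy": 22, "dz": 25, "spin": 0, "hand": 5},
    {"dx": -3.5, "dy": 22, "dz": 25, "spin": 0, "hand": 5},
    {"dx": -3.5, "dy": 22, "dz": 25, "spin": 0, "hand": 5}
  ]
}}

```text
time_s: 13.57
tcp_pos: [0.5109, 0.3597, 0.2502]
tool_rot: [-3.141, 0.0, 1.527]
contact_force: [-0.2, 0.1, -0.8]
grip_width: 0.582
grip_force: 0.0
```

```bash
python3 - <<'E'
from h import *
import json
q=camera_params('wrist');im=capture('wrist'); s=sense();print(s['tcp_pos'],s['contact_force'])
json.dump({k:np.array(v).tolist() for k,v in q.items()},open('w5.json','w')); cv2.imwrite('pics/w5.png',im[:,:,::-1])
print('expect',proj(q,[.512,.322,.028]))
u,v=proj(q,[.512,.322,.028]).astype(int)
h=cv2.cvtColor(im,cv2.COLOR_RGB2HSV)
for vv in range(v-90,v+91,15): print(vv,[tuple(h[vv,x]) and '%d/%d/%d'%tuple(h[vv,x]) for x in range(u-75,u+76,15)])
E
```

```text
[0.5111019  0.35878651 0.25013531] [ 0.03571216  0.31824614 -0.98712571]
expect [323.87995482 235.47458434]
145 ['15/152/179', '15/148/164', '14/149/176', '14/146/94', '14/143/96', '15/140/100', '15/152/169', '15/145/163', '15/149/176', '14/151/182', '15/150/153']
160 ['14/153/173', '14/151/165', '15/155/173', '13/139/97', '14/150/158', '15/151/166', '15/152/169', '14/149/161', '14/152/174', '15/151/183', '15/151/145']
175 ['14/151/169', '15/152/166', '15/153/173', '14/153/135', '14/151/157', '15/154/167', '15/152/170', '15/149/159', '15/155/171', '15/155/184', '15/149/142']
190 ['15/152/161', '15/157/166', '14/147/170', '14/146/117', '14/150/155', '15/152/169', '15/152/170', '14/147/161', '14/150/172', '14/152/185', '15/154/136']
205 ['15/148/162', '14/154/166', '14/150/162', '14/152/109', '14/166/169', '14/162/157', '14/153/172', '15/149/164', '14/150/170', '15/149/185', '14/149/130']
220 ['14/151/169', '14/151/167', '14/148/155', '15/151/115', '14/162/165', '14/166/161', '14/158/131', '15/156/160', '15/154/174', '15/153/182', '14/143/128']
235 ['14/151/171', '14/147/170', '15/154/
[... 350 characters left out ...]
, '15/152/94', '14/163/172', '14/164/169', '14/152/171', '15/155/181', '14/140/118']
280 ['14/151/172', '14/150/167', '15/152/158', '15/154/162', '15/156/160', '15/156/150', '15/156/106', '15/148/98', '14/149/173', '15/152/183', '15/150/112']
295 ['90/3/157', '171/81/22', '15/152/163', '15/155/160', '15/150/160', '15/150/151', '15/153/178', '15/153/167', '14/149/171', '105/78/13', '90/3/155']
310 ['100/6/128', '98/128/8', '15/152/166', '15/147/161', '15/150/161', '15/154/152', '15/150/179', '15/153/170', '15/154/171', '130/96/16', '0/0/155']
325 ['70/45/17', '126/91/14', '15/151/171', '15/154/152', '14/149/164', '15/151/155', '15/154/177', '14/155/171', '15/149/174', '140/90/17', '120/6/43']
```

```bash
python3 - <<'E'
from h import *
import json
q=json.load(open('w5.json'));im=cv2.imread('pics/w5.png')
h=cv2.cvtColor(cv2.bilateralFilter(im,9,30,5),cv2.COLOR_BGR2HSV);s=cv2.GaussianBlur(h[:,:,1].astype('f'),(5,5),0)
m=((s>157.5)&(h[:,:,2]>125)&(h[:,:,0]<20)).astype('u1'); m[:170]=0;m[285:]=0;m[:,:260]=0;m[:,380:]=0
m=cv2.morphologyEx(m,cv2.MORPH_OPEN,np.ones((5,5)));
c=max(cv2.findContours(m,0,2)[0],key=cv2.contourArea);r=cv2.minAreaRect(c);b=cv2.boxPoints(r);print(r,cv2.contourArea(c))
W=np.array([onz(q,p,.028) for p in b]);print(W.round(4));print('mid',W.mean(0).round(4),'sides',[np.linalg.norm(W[i]-W[(i+1)%4]).round(4) for i in range(4)])
for y in range(190,284,4): print(y,''.join('#' if m[y,x] else ('s' if h[y,x,2]<125 else '.') for x in range(270,372,2)))
E
```

```text
((327.82122802734375, 236.47926330566406), (84.14644622802734, 34.04728317260742), 59.74356460571289) 2664.0
[[0.4763 0.3558 0.028 ]
 [0.5112 0.3742 0.028 ]
 [0.5589 0.2837 0.028 ]
 [0.5224 0.2628 0.028 ]]
mid [0.5172 0.3191 0.028 ] sides [np.float64(0.0395), np.float64(0.1023), np.float64(0.042), np.float64(0.1039)]
190 ...........s.......................................
194 ...........s.......................................
198 ...........s..........######.......................
202 ...........ss....############......................
206 ...........ss.################.....................
210 ...........s.###################...................
214 ............s####################..................
218 ............ss####################.................
222 ............sss####################................
226 ............sssss###################...............
230 ............ssssss###################..............
234 ............sssssss####################............
238 ............ss.sssss####################...........
242 ............ss..sssss####################..........
246 .............s....ssss.###################.........
250 .............s.....sssss###################........
254 .............s......sssss###################.......
258 .............s........ssss###################......
262 .............ss........ssss###################.....
266 .............ss.........ssss##################.....
270 .............ss..........sssss############sss......
274 ..............s...........sssss#######sssssss......
278 ..............s.............ssss..sssssssssss......
282 ..............s..............sssssssssssssss.......
```

```bash
python3 - <<'E'
from h import *
sc,si=camera_params('scene'),camera_params('side')
for uv in ((400,167),(436,169),(399,180),(435,183)): print(onz(sc,uv,.028 if uv[1]<170 else 0).round(3))
for uv in ((271,388),(314,376),(277,404),(317,391)): print('s',onz(si,uv,.028 if uv[1]<390 else 0).round(3))
E
```

```text
[0.47  0.461 0.028]
[0.554 0.508 0.028]
[0.48  0.442 0.   ]
[0.567 0.486 0.   ]
s [0.563 0.485 0.028]
s [0.472 0.44  0.028]
s [0.548 0.507 0.   ]
s [0.462 0.46  0.   ]
```

Emit:
{"method": "arm_command", "body": {
  "motion": [
    {"dx": -0.3, "dy": -0.4, "dz": -2, "spin": 0.1, "hand": 7},
    {"dx": -0.6, "dy": -0.8, "dz": -5, "spin": 0.22, "hand": 7},
    {"dx": -0.9, "dy": -1.2, "dz": -8, "spin": 0.34, "hand": 7},
    {"dx": -0.95, "dy": -1.2, "dz": -11, "spin": 0.45, "hand": 7},
    {"dx": -0.95, "dy": -1.2, "dz": -14, "spin": 0.52, "hand": 7},
    {"dx": -0.95, "dy": -1.2, "dz": -15, "spin": 0.52, "hand": 7},
    {"dx": -0.95, "dy": -1.2, "dz": -15, "spin": 0.52, "hand": 7}
  ]
}}

```text
time_s: 14.2
tcp_pos: [0.5009, 0.3454, 0.0983]
tool_rot: [-3.137, 0.0, 2.042]
contact_force: [0.0, -0.2, -0.5]
grip_width: 0.817
grip_force: 0.0
```

Emit:
{"method": "arm_command", "body": {
  "motion": [
    {"dx": 0, "dy": 0.1, "dz": -3, "spin": 0, "hand": 7},
    {"dx": 0, "dy": 0.1, "dz": -6, "spin": 0, "hand": 7},
    {"dx": 0, "dy": 0.1, "dz": -9, "spin": 0, "hand": 7},
    {"dx": 0, "dy": 0.1, "dz": -11, "spin": 0, "hand": 7},
    {"dx": 0, "dy": 0.1, "dz": -11.2, "spin": 0, "hand": 6},
    {"dx": 0, "dy": 0.1, "dz": -11.2, "spin": 0, "hand": 3},
    {"dx": 0, "dy": 0.1, "dz": -11.2, "spin": 0, "hand": 3},
    {"dx": 0, "dy": 0.1, "dz": -11.2, "spin": 0, "hand": 3},
    {"dx": 0, "dy": 0.1, "dz": -11.2, "spin": 0, "hand": 3}
  ],
  "grip_force": 40
}}

```text
time_s: 14.95
tcp_pos: [0.5033, 0.3488, -0.009]
tool_rot: [3.138, -0.0, 2.045]
contact_force: [0.4, -1.1, 8.7]
grip_width: 0.452
grip_force: 41.3
```

Emit:
{"method": "arm_command", "body": {
  "motion": [
    {"dx": 0, "dy": 0, "dz": 1.5, "spin": 0, "hand": 3},
    {"dx": 0, "dy": 0, "dz": 4, "spin": 0, "hand": 3},
    {"dx": 0, "dy": 0, "dz": 7, "spin": 0, "hand": 3},
    {"dx": 0, "dy": -1, "dz": 10, "spin": -0.05, "hand": 3},
    {"dx": 1, "dy": -3, "dz": 13, "spin": -0.12, "hand": 3},
    {"dx": 2, "dy": -6, "dz": 16, "spin": -0.2, "hand": 3},
    {"dx": 3.5, "dy": -9, "dz": 18, "spin": -0.28, "hand": 3},
    {"dx": 5, "dy": -12, "dz": 18, "spin": -0.36, "hand": 3},
    {"dx": 6.5, "dy": -15, "dz": 18, "spin": -0.44, "hand": 3},
    {"dx": 8, "dy": -18, "dz": 18, "spin": -0.52, "hand": 3},
    {"dx": 9.5, "dy": -21, "dz": 18, "spin": -0.556, "hand": 3},
    {"dx": 11, "dy": -24, "dz": 18, "spin": -0.556, "hand": 3}
  ]
}}

```text
time_s: 15.95
tcp_pos: [0.6125, 0.1065, 0.1699]
tool_rot: [3.14, -0.0, 1.487]
contact_force: [0.3, 0.4, -0.5]
grip_width: 0.452
grip_force: 40.4
```

Emit:
{"method": "arm_command", "body": {
  "motion": [
    {"dx": 1, "dy": -3, "dz": 0, "spin": 0, "hand": 3},
    {"dx": 2, "dy": -6, "dz": 0, "spin": 0, "hand": 3},
    {"dx": 3, "dy": -9, "dz": 0, "spin": 0, "hand": 3},
    {"dx": 3.5, "dy": -12.2, "dz": 0, "spin": 0, "hand": 3},
    {"dx": 3.5, "dy": -12.2, "dz": -3, "spin": 0, "hand": 3},
    {"dx": 3.5, "dy": -12.2, "dz": -6, "spin": 0, "hand": 3},
    {"dx": 3.5, "dy": -12.2, "dz": -9, "spin": 0, "hand": 3},
    {"dx": 3.5, "dy": -12.2, "dz": -12, "spin": 0, "hand": 3},
    {"dx": 3.5, "dy": -12.2, "dz": -14, "spin": 0, "hand": 3},
    {"dx": 3.5, "dy": -12.2, "dz": -14, "spin": 0, "hand": 3},
    {"dx": 3.5, "dy": -12.2, "dz": -14, "spin": 0, "hand": 3}
  ]
}}

```text
time_s: 16.87
tcp_pos: [0.6468, -0.0139, 0.0292]
tool_rot: [-3.141, 0.0, 1.49]
contact_force: [0.3, 0.2, -1.5]
grip_width: 0.453
grip_force: 40.4
```

```bash
python3 - <<'E'
from h import *
import json
q=camera_params('wrist');im=capture('wrist'); s=sense();print(s['tcp_pos'],s['tool_rot'],s['contact_force'],s['grip_width'],s['joint_pos'])
json.dump({k:np.array(v).tolist() for k,v in q.items()},open('w6.json','w')); cv2.imwrite('pics/w6.png',im[:,:,::-1])
sc=capture('scene');cv2.imwrite('pics/sc6.png',sc[:,:,::-1])
a=cv2.imread('pics/scene0.png')[:,:,::-1]
# slab edges in scene: right corner & back corner vs start, via white mask
for n,I in(('0',a),('now',sc)):
    h=cv2.cvtColor(np.ascontiguousarray(I),cv2.COLOR_RGB2HSV); m=((h[:,:,1]<45)&(h[:,:,2]>120)).astype('u1'); m[:280]=0;m[460:]=0;m[:,:150]=0;m[:,370:]=0
    c=max(cv2.findContours(m,0,2)[0],key=cv2.contourArea)[:,0]
    print(n,c[c[:,0].argmin()],c[c[:,0].argmax()],c[c[:,1].argmax()],c[c[:,1].argmin()])
# block leading end visible in wrist? saturation map rows
h=cv2.cvtColor(im,cv2.COLOR_RGB2HSV)
for v in range(200,330,8): print(v,' '.join('%d'%h[v,x,1] for x in range(230,411,12)))
E
```

```text
[ 0.64775076 -0.01394344  0.03039185] [3.13959866e+00 2.06557177e-05 1.48966065e+00] [ 0.41986151 -0.1515942  -1.11066669] 0.45269827296435156 [-9.33563010e-02  7.26520959e-01  1.50080751e+00  4.69478339e-06
  9.12270088e-01 -1.22235150e-02]
0 [173 359] [344 356] [258 440] [259 294]
now [171 359] [342 350] [259 437] [254 289]
200 151 148 147 148 151 151 146 149 148 148 152 149 149 149 152 152
208 150 149 151 151 152 151 150 149 149 148 150 150 147 152 149 148
216 151 147 150 148 147 150 147 153 150 149 148 148 152 151 148 147
224 147 151 144 148 147 152 149 147 150 150 152 149 153 151 150 149
232 151 151 146 147 152 148 149 147 153 149 152 153 150 147 149 152
240 151 149 148 145 150 153 149 150 148 151 150 150 147 145 149 149
248 151 150 147 148 150 153 145 151 152 151 152 151 148 150 148 150
256 151 153 146 147 151 154 149 151 151 150 150 150 148 149 150 147
264 150 150 148 149 149 162 162 161 161 165 159 155 150 147 150 149
272 146 149 150 149 155 163 162 162 164 164 162 162 150 147 151 151
280 149 150 150 148 163 163 162 160 164 162 160 164 151 148 149 148
288 149 148 153 5 166 165 164 160 162 166 160 162 4 147 150 150
296 149 150 9 3 165 164 164 161 160 166 162 166 7 3 144 150
304 149 17 1 6 162 162 163 159 163 163 164 162 6 1 31 149
312 150 28 1 23 164 163 162 161 163 162 162 164 21 4 36 151
320 147 32 3 27 162 162 163 164 163 162 162 164 58 5 5 59
328 23 27 11 18 159 161 160 164 161 161 166 162 13 1 39 36
```

Emit:
{"method": "arm_command", "body": {
  "motion": [
    {"dx": 0, "dy": 0, "dz": -1.5, "spin": 0, "hand": 3},
    {"dx": 0, "dy": 0, "dz": -2.8, "spin": 0, "hand": 3},
    {"dx": 0, "dy": 0, "dz": -3.4, "spin": 0, "hand": 3},
    {"dx": 0, "dy": 0, "dz": -3.6, "spin": 0, "hand": 3},
    {"dx": 0, "dy": 0, "dz": -3.6, "spin": 0, "hand": 3},
    {"dx": 0, "dy": 0, "dz": -3.6, "spin": 0, "hand": 3}
  ]
}}

```text
time_s: 17.47
tcp_pos: [0.6472, -0.0139, -0.0068]
tool_rot: [3.141, 0.0, 1.49]
contact_force: [0.9, 0.5, -1.2]
grip_width: 0.457
grip_force: 40.5
```

```bash
python3 - <<'E'
from h import *
sc=camera_params('scene')
for uv,z in (((344,356),.040),((259,294),.040),((342,350),.055),((254,289),.055),((258,440),.05),((259,437),.05),((173,359),.05),((171,359),.05)): print(uv,onz(sc,uv,z).round(3))
s=sense();print(s['tcp_pos'],s['contact_force'])
E
```

```text
(344, 356) [ 0.706 -0.142  0.04 ]
(259, 294) [ 0.466 -0.116  0.04 ]
(342, 350) [ 0.701 -0.141  0.055]
(254, 289) [ 0.458 -0.121  0.055]
(258, 440) [ 0.689 -0.371  0.05 ]
(259, 437) [ 0.686 -0.366  0.05 ]
(173, 359) [ 0.447 -0.341  0.05 ]
(171, 359) [ 0.444 -0.344  0.05 ]
[ 0.6472035  -0.01389147 -0.00684892] [ 0.87704561  0.45480562 -1.23284081]
```

Emit:
{"method": "arm_command", "body": {
  "motion": [
    {"dx": -0.05, "dy": -0.5, "dz": 0, "spin": 0, "hand": 3},
    {"dx": -0.1, "dy": -1, "dz": 0, "spin": 0, "hand": 3},
    {"dx": -0.1, "dy": -1.5, "dz": 0, "spin": 0, "hand": 3},
    {"dx": -0.15, "dy": -2, "dz": 0, "spin": 0, "hand": 3},
    {"dx": -0.2, "dy": -2.5, "dz": 0, "spin": 0, "hand": 3},
    {"dx": -0.25, "dy": -3, "dz": 0, "spin": 0, "hand": 3},
    {"dx": -0.25, "dy": -3.3, "dz": 0, "spin": 0, "hand": 3},
    {"dx": -0.25, "dy": -3.3, "dz": 0, "spin": 0, "hand": 3}
  ]
}}

```text
time_s: 18.13
tcp_pos: [0.6443, -0.0477, -0.0074]
tool_rot: [3.142, 0.0, 1.489]
contact_force: [0.7, -0.0, -1.2]
grip_width: 0.451
grip_force: 40.4
```

Emit:
{"method": "arm_command", "body": {
  "motion": [
    {"dx": 0, "dy": -0.3, "dz": 0, "spin": 0, "hand": 3},
    {"dx": -0.05, "dy": -0.6, "dz": 0, "spin": 0, "hand": 3},
    {"dx": -0.1, "dy": -0.9, "dz": 0, "spin": 0, "hand": 3},
    {"dx": -0.1, "dy": -1.2, "dz": 0, "spin": 0, "hand": 3},
    {"dx": -0.1, "dy": -1.2, "dz": 0, "spin": 0, "hand": 3}
  ]
}}

```text
time_s: 18.55
tcp_pos: [0.6433, -0.0594, -0.0074]
tool_rot: [3.141, 0.0, 1.489]
contact_force: [0.3, 0.9, -0.4]
grip_width: 0.452
grip_force: 40.4
```

Emit:
{"method": "arm_command", "body": {
  "motion": [
    {"dx": 0, "dy": -0.07, "dz": 0, "spin": 0, "hand": 3},
    {"dx": 0, "dy": -0.14, "dz": 0, "spin": 0, "hand": 3},
    {"dx": 0, "dy": -0.14, "dz": 0, "spin": 0, "hand": 3}
  ]
}}

```text
time_s: 18.8
tcp_pos: [0.6433, -0.0603, -0.0074]
tool_rot: [-3.142, 0.0, 1.49]
contact_force: [-0.2, -0.8, -0.6]
grip_width: 0.456
grip_force: 40.5
```

Emit:
{"method": "arm_command", "body": {
  "motion": [
    {"dx": 0, "dy": -0.07, "dz": 0, "spin": 0, "hand": 3},
    {"dx": -0.01, "dy": -0.15, "dz": 0, "spin": 0, "hand": 3},
    {"dx": -0.01, "dy": -0.15, "dz": 0, "spin": 0, "hand": 3}
  ]
}}

```text
time_s: 19.05
tcp_pos: [0.6433, -0.0619, -0.0074]
tool_rot: [3.142, 0.0, 1.49]
contact_force: [-0.2, 0.9, -0.9]
grip_width: 0.459
grip_force: 40.5
```

Emit:
{"method": "arm_command", "body": {
  "motion": [
    {"dx": 0, "dy": -0.07, "dz": 0, "spin": 0, "hand": 3},
    {"dx": -0.01, "dy": -0.15, "dz": 0, "spin": 0, "hand": 3},
    {"dx": -0.01, "dy": -0.15, "dz": 0, "spin": 0, "hand": 3}
  ]
}}

```text
time_s: 19.3
tcp_pos: [0.6431, -0.0634, -0.0074]
tool_rot: [-3.142, -0.0, 1.49]
contact_force: [-0.0, -0.4, -0.9]
grip_width: 0.455
grip_force: 40.5
```

Emit:
{"method": "arm_command", "body": {
  "motion": [
    {"dx": 0, "dy": -0.07, "dz": 0, "spin": 0, "hand": 3},
    {"dx": -0.02, "dy": -0.16, "dz": 0, "spin": 0, "hand": 3},
    {"dx": -0.02, "dy": -0.16, "dz": 0, "spin": 0, "hand": 3}
  ]
}}

```text
time_s: 19.55
tcp_pos: [0.6429, -0.065, -0.0074]
tool_rot: [-3.142, 0.0, 1.49]
contact_force: [-0.2, 0.7, -1.3]
grip_width: 0.455
grip_force: 40.5
```

Emit:
{"method": "arm_command", "body": {
  "motion": [
    {"dx": 0, "dy": -0.07, "dz": 0, "spin": 0, "hand": 3},
    {"dx": -0.02, "dy": -0.16, "dz": 0, "spin": 0, "hand": 3},
    {"dx": -0.02, "dy": -0.16, "dz": 0, "spin": 0, "hand": 3}
  ]
}}

```text
time_s: 19.8
tcp_pos: [0.6427, -0.0666, -0.0074]
tool_rot: [-3.142, 0.0, 1.49]
contact_force: [0.8, -0.3, -1.3]
grip_width: 0.45
grip_force: 40.5
```

Emit:
{"method": "arm_command", "body": {
  "motion": [
    {"dx": 0, "dy": -0.07, "dz": 0, "spin": 0, "hand": 3},
    {"dx": -0.01, "dy": -0.16, "dz": 0, "spin": 0, "hand": 3},
    {"dx": -0.01, "dy": -0.16, "dz": 0, "spin": 0, "hand": 3}
  ]
}}

```text
time_s: 20.05
tcp_pos: [0.6426, -0.0677, -0.0074]
tool_rot: [-3.141, -0.001, 1.49]
contact_force: [0.7, 5.3, -0.2]
grip_width: 0.452
grip_force: 40.5
```

Emit:
{"method": "arm_command", "body": {
  "motion": [
    {"dx": 0, "dy": -0.03, "dz": 0, "spin": 0, "hand": 3},
    {"dx": 0, "dy": -0.05, "dz": 0, "spin": 0, "hand": 3},
    {"dx": 0, "dy": -0.05, "dz": 0, "spin": 0, "hand": 3},
    {"dx": 0, "dy": -0.05, "dz": 0, "spin": 0, "hand": 3}
  ]
}}

```text
time_s: 20.38
tcp_pos: [0.6426, -0.0678, -0.0074]
tool_rot: [-3.141, -0.001, 1.49]
contact_force: [-0.2, 6.2, 0.9]
grip_width: 0.454
grip_force: 40.5
```

Emit:
{"method": "arm_command", "body": {
  "motion": [
    {"dx": 0, "dy": -0.03, "dz": 0, "spin": 0, "hand": 3},
    {"dx": 0, "dy": -0.06, "dz": 0, "spin": 0, "hand": 3},
    {"dx": 0, "dy": -0.06, "dz": 0, "spin": 0, "hand": 3},
    {"dx": 0, "dy": -0.06, "dz": 0, "spin": 0, "hand": 3},
    {"dx": 0, "dy": -0.06, "dz": 0, "spin": 0, "hand": 3}
  ]
}}

```text
time_s: 20.8
tcp_pos: [0.6426, -0.068, -0.0074]
tool_rot: [-3.141, -0.001, 1.49]
contact_force: [-0.5, 8.5, -0.7]
grip_width: 0.451
grip_force: 40.5
```

Emit:
{"method": "arm_command", "body": {
  "motion": [
    {"dx": 0, "dy": -0.03, "dz": 0, "spin": 0, "hand": 3},
    {"dx": 0, "dy": -0.03, "dz": 0, "spin": 0, "hand": 3},
    {"dx": 0, "dy": -0.03, "dz": 0, "spin": 0, "hand": 3},
    {"dx": 0, "dy": -0.03, "dz": 0, "spin": 0, "hand": 3},
    {"dx": 0, "dy": -0.03, "dz": 0, "spin": 0, "hand": 3}
  ]
}}

```text
time_s: 21.22
tcp_pos: [0.6426, -0.0681, -0.0074]
tool_rot: [-3.141, -0.002, 1.49]
contact_force: [0.6, 9.9, -0.7]
grip_width: 0.456
grip_force: 40.5
```

```bash
python3 - <<'E'
from h import *
sc=camera_params('scene');I=capture('scene')
h=cv2.cvtColor(I,cv2.COLOR_RGB2HSV); m=((h[:,:,1]<45)&(h[:,:,2]>120)).astype('u1'); m[:280]=0;m[460:]=0;m[:,:150]=0;m[:,370:]=0
c=max(cv2.findContours(m,0,2)[0],key=cv2.contourArea)[:,0]
print(c[c[:,0].argmin()],c[c[:,0].argmax()],c[c[:,1].argmax()],c[c[:,1].argmin()])
s=sense();print(s['tcp_pos'],s['contact_force'],s['torque'])
E
```

```text
[171 359] [342 349] [259 437] [254 289]
[ 0.64262924 -0.06807715 -0.0073909 ] [1.12669697 9.44559974 0.51979487] [ 1.73255511 -0.14404595  0.11010403]
```

Firm stop with about 10 N held. I set the block down, release, and go back to the bar.

Emit:
{"method": "arm_command", "body": {
  "motion": [
    {"dx": 0, "dy": 0.1, "dz": -0.1, "spin": 0, "hand": 3},
    {"dx": 0, "dy": 0.12, "dz": -0.15, "spin": 0, "hand": 3},
    {"dx": 0, "dy": 0.12, "dz": -0.15, "spin": 0, "hand": 4.5},
    {"dx": 0, "dy": 0.12, "dz": 0, "spin": 0, "hand": 5.5},
    {"dx": 0, "dy": 0.12, "dz": 0, "spin": 0, "hand": 6},
    {"dx": 0, "dy": 0.12, "dz": 0, "spin": 0, "hand": 6},
    {"dx": 0, "dy": 0.2, "dz": 3, "spin": 0, "hand": 6},
    {"dx": 0, "dy": 0.5, "dz": 7, "spin": 0, "hand": 6},
    {"dx": 0, "dy": 1, "dz": 11, "spin": 0, "hand": 6},
    {"dx": 0, "dy": 2, "dz": 15, "spin": 0, "hand": 6},
    {"dx": 0, "dy": 2, "dz": 15, "spin": 0, "hand": 6}
  ]
}}

```text
time_s: 22.18
tcp_pos: [0.6463, -0.049, 0.1512]
tool_rot: [3.129, 0.001, 1.49]
contact_force: [0.7, -0.7, 1.0]
grip_width: 0.706
grip_force: 0.0
```

Emit:
{"method": "arm_command", "body": {
  "motion": [
    {"dx": -1, "dy": 3, "dz": 0, "spin": 0.01, "hand": 5},
    {"dx": -3, "dy": 6, "dz": 0, "spin": 0.03, "hand": 5},
    {"dx": -5, "dy": 9, "dz": 0, "spin": 0.035, "hand": 5},
    {"dx": -7, "dy": 12, "dz": 0, "spin": 0.035, "hand": 5},
    {"dx": -8.5, "dy": 15, "dz": 0, "spin": 0.035, "hand": 5},
    {"dx": -9.6, "dy": 18.7, "dz": 0, "spin": 0.035, "hand": 5},
    {"dx": -9.6, "dy": 18.7, "dz": -2, "spin": 0.035, "hand": 5},
    {"dx": -9.6, "dy": 18.7, "dz": -2, "spin": 0.035, "hand": 5}
  ]
}}

```text
time_s: 22.85
tcp_pos: [0.5448, 0.1387, 0.1203]
tool_rot: [-3.138, 0.001, 1.528]
contact_force: [-0.7, -0.6, -1.5]
grip_width: 0.586
grip_force: 0.0
```

```bash
python3 - <<'E'
from h import *
q=camera_params('wrist');im=capture('wrist'); s=sense();print(s['tcp_pos'],s['tool_rot'],s['contact_force'])
cv2.imwrite('pics/w7.png',im[:,:,::-1])
print('exp end',proj(q,[.5505,.168,.037]),'right',proj(q,[.5595,.168,.037]))
for v in range(150,300,8):
    r=im[v,260:390].astype(int); m=np.where((r.max(1)-r.min(1)<20)&(r.max(1)<110))[0]+260; print(v,m[:1],m[-1:],len(m))
E
```

```text
[0.5456211  0.13763583 0.12144104] [-3.13900866e+00  8.21338002e-04  1.52606773e+00] [ 0.35653336  0.00991215 -0.22432145]
exp end [327.73833568 197.77263304] right [339.82464991 197.26103082]
150 [] [] 0
158 [] [] 0
166 [] [] 0
174 [] [] 0
182 [] [] 0
190 [] [] 0
198 [] [] 0
206 [314] [334] 21
214 [314] [334] 21
222 [314] [335] 22
230 [314] [335] 22
238 [314] [334] 21
246 [314] [334] 21
254 [314] [334] 21
262 [314] [334] 21
270 [314] [334] 21
278 [314] [334] 21
286 [260] [384] 29
294 [260] [387] 34
```

Emit:
{"method": "arm_command", "body": {
  "motion": [
    {"dx": 0.1, "dy": -0.1, "dz": -3, "spin": 0, "hand": 5},
    {"dx": 0.1, "dy": -0.1, "dz": -6, "spin": 0, "hand": 5},
    {"dx": 0.1, "dy": -0.1, "dz": -9, "spin": 0, "hand": 5},
    {"dx": 0.1, "dy": -0.1, "dz": -11, "spin": 0, "hand": 5},
    {"dx": 0.1, "dy": -0.1, "dz": -12.1, "spin": 0, "hand": 5},
    {"dx": 0.1, "dy": -0.1, "dz": -12.1, "spin": 0, "hand": 3},
    {"dx": 0.1, "dy": -0.1, "dz": -12.1, "spin": 0, "hand": 1},
    {"dx": 0.1, "dy": -0.1, "dz": -12.1, "spin": 0, "hand": 1},
    {"dx": 0.1, "dy": -0.1, "dz": -12.1, "spin": 0, "hand": 1},
    {"dx": 0.1, "dy": -0.1, "dz": -12.1, "spin": 0, "hand": 1},
    {"dx": 0.1, "dy": -0.1, "dz": -12.1, "spin": 0, "hand": 1}
  ],
  "grip_force": 40
}}

```text
time_s: 23.82
tcp_pos: [0.5483, 0.1362, 0.0027]
tool_rot: [3.14, 0.0, 1.525]
contact_force: [-1.3, -5.5, 4.8]
grip_width: 0.2
grip_force: 41.6
```

Emit:
{"method": "arm_command", "body": {
  "motion": [
    {"dx": 0, "dy": 0, "dz": -0.3, "spin": 0, "hand": 1},
    {"dx": 0, "dy": 0.05, "dz": -0.6, "spin": 0, "hand": 1},
    {"dx": 0, "dy": 0.05, "dz": -0.75, "spin": 0, "hand": 1},
    {"dx": 0, "dy": 0.05, "dz": -0.75, "spin": 0, "hand": 1}
  ]
}}

```text
time_s: 24.15
tcp_pos: [0.5482, 0.1371, -0.005]
tool_rot: [3.14, -0.0, 1.525]
contact_force: [-2.3, -0.9, 7.1]
grip_width: 0.192
grip_force: 41.9
```

Emit:
{"method": "arm_command", "body": {
  "motion": [
    {"dx": -0.5, "dy": 0, "dz": -0.05, "spin": 0.02, "hand": 1},
    {"dx": -1.0, "dy": 0, "dz": -0.05, "spin": 0.045, "hand": 1},
    {"dx": -1.5, "dy": 0, "dz": -0.05, "spin": 0.065, "hand": 1},
    {"dx": -2.0, "dy": 0, "dz": -0.05, "spin": 0.085, "hand": 1},
    {"dx": -2.5, "dy": 0, "dz": -0.05, "spin": 0.11, "hand": 1},
    {"dx": -3.0, "dy": 0, "dz": -0.05, "spin": 0.13, "hand": 1},
    {"dx": -3.5, "dy": -0.05, "dz": -0.05, "spin": 0.155, "hand": 1},
    {"dx": -4.0, "dy": -0.1, "dz": -0.05, "spin": 0.175, "hand": 1},
    {"dx": -4.0, "dy": -0.1, "dz": -0.05, "spin": 0.175, "hand": 1}
  ]
}}

```text
time_s: 24.9
tcp_pos: [0.508, 0.1371, -0.0052]
tool_rot: [3.139, -0.001, 1.701]
contact_force: [0.0, 7.6, 7.5]
grip_width: 0.195
grip_force: 41.8
```

Emit:
{"method": "arm_command", "body": {
  "motion": [
    {"dx": 0, "dy": 0.2, "dz": 0.5, "spin": 0, "hand": 1},
    {"dx": 0, "dy": 0.2, "dz": 1.1, "spin": 0, "hand": 1},
    {"dx": 0, "dy": 0.2, "dz": 1.8, "spin": 0, "hand": 1},
    {"dx": 0, "dy": 0.1, "dz": 2.6, "spin": 0, "hand": 1},
    {"dx": 0, "dy": 0, "dz": 3.5, "spin": 0, "hand": 1},
    {"dx": 0, "dy": -0.1, "dz": 4.4, "spin": 0, "hand": 1},
    {"dx": 0, "dy": -0.3, "dz": 5.3, "spin": 0, "hand": 1},
    {"dx": 0, "dy": -0.5, "dz": 6.3, "spin": 0, "hand": 1},
    {"dx": 0, "dy": -0.8, "dz": 7.3, "spin": 0, "hand": 1},
    {"dx": 0, "dy": -1.0, "dz": 8.1, "spin": 0, "hand": 1},
    {"dx": 0, "dy": -1.0, "dz": 8.3, "spin": 0, "hand": 1},
    {"dx": 0, "dy": -1.0, "dz": 8.3, "spin": 0, "hand": 1}
  ]
}}

```text
time_s: 25.9
tcp_pos: [0.508, 0.126, 0.0773]
tool_rot: [3.14, -0.0, 1.699]
contact_force: [0.5, 0.8, -3.2]
grip_width: 0.195
grip_force: 39.1
```

Emit:
{"method": "arm_command", "body": {
  "motion": [
    {"dx": 0.5, "dy": 0, "dz": 0, "spin": -0.02, "hand": 1},
    {"dx": 1.0, "dy": 0, "dz": 0, "spin": -0.045, "hand": 1},
    {"dx": 1.5, "dy": 0, "dz": 0, "spin": -0.065, "hand": 1},
    {"dx": 2.0, "dy": 0, "dz": 0, "spin": -0.085, "hand": 1},
    {"dx": 2.5, "dy": 0, "dz": 0, "spin": -0.11, "hand": 1},
    {"dx": 3.0, "dy": 0, "dz": 0, "spin": -0.13, "hand": 1},
    {"dx": 3.5, "dy": 0, "dz": 0, "spin": -0.155, "hand": 1},
    {"dx": 4.0, "dy": 0, "dz": 0, "spin": -0.175, "hand": 1},
    {"dx": 4.0, "dy": 0, "dz": -0.3, "spin": -0.175, "hand": 1},
    {"dx": 4.0, "dy": 0, "dz": -0.3, "spin": -0.175, "hand": 1}
  ]
}}

```text
time_s: 26.73
tcp_pos: [0.5476, 0.126, 0.0731]
tool_rot: [-3.141, 0.0, 1.525]
contact_force: [0.3, 0.8, -2.1]
grip_width: 0.193
grip_force: 39.2
```

```bash
python3 - <<'E'
from h import *
q=camera_params('wrist');im=capture('wrist'); s=sense();print(s['tcp_pos'],s['contact_force'])
r=im[200:300,322].astype(int);print(r.mean(1)[::3].round().tolist())
for v in (230,240,250,260,270):
    r=im[v,240:400].astype(int); m=np.where(r.max(1)-r.min(1)<20)[0]+240; print(v,m[:1],m[-1:],len(m))
sc=camera_params('scene');I=capture('scene');cv2.imwrite('pics/sc8.png',I[:,:,::-1])
h=cv2.cvtColor(I,cv2.COLOR_RGB2HSV); m=((h[:,:,1]<45)&(h[:,:,2]>120)).astype('u1'); m[:280]=0;m[460:]=0;m[:,:150]=0;m[:,370:]=0
c=max(cv2.findContours(m,0,2)[0],key=cv2.contourArea)[:,0]
print(c[c[:,0].argmin()],c[c[:,0].argmax()],c[c[:,1].argmax()],c[c[:,1].argmin()])
E
```

```text
[0.54745242 0.12595678 0.07323934] [-1.27665471 -0.56393587 -2.94912229]
[128.0, 124.0, 128.0, 127.0, 127.0, 125.0, 128.0, 129.0, 128.0, 127.0, 128.0, 128.0, 93.0, 86.0, 89.0, 90.0, 83.0, 96.0, 87.0, 63.0, 59.0, 60.0, 62.0, 56.0, 57.0, 60.0, 59.0, 59.0, 59.0, 63.0, 58.0, 59.0, 60.0, 60.0]
230 [] [] 0
240 [301] [342] 42
250 [300] [343] 44
260 [300] [343] 44
270 [301] [343] 43
[174 357] [345 354] [258 438] [260 290]
```

Emit:
{"method": "arm_command", "body": {
  "motion": [
    {"dx": 0, "dy": 0, "dz": -0.2, "spin": 0, "hand": 1},
    {"dx": 0, "dy": 0, "dz": -0.4, "spin": 0, "hand": 1},
    {"dx": 0, "dy": 0, "dz": -0.4, "spin": 0, "hand": 1}
  ]
}}

```text
time_s: 27.08
tcp_pos: [0.5479, 0.1261, 0.0699]
tool_rot: [3.141, 0.0, 1.525]
contact_force: [-0.4, -1.0, 5.5]
grip_width: 0.195
grip_force: 40.1
```

Emit:
{"method": "arm_command", "body": {
  "motion": [
    {"dx": 0, "dy": 0, "dz": 0.05, "spin": 0, "hand": 1},
    {"dx": 0, "dy": 0, "dz": 0.05, "spin": 0, "hand": 2},
    {"dx": 0, "dy": 0, "dz": 0.05, "spin": 0, "hand": 2.5},
    {"dx": 0, "dy": 0, "dz": 0.05, "spin": 0, "hand": 4},
    {"dx": 0, "dy": 0, "dz": 0.05, "spin": 0, "hand": 6},
    {"dx": 0, "dy": 0, "dz": 0.05, "spin": 0, "hand": 6},
    {"dx": 0, "dy": 0, "dz": 2, "spin": 0, "hand": 6},
    {"dx": 0, "dy": 0, "dz": 5, "spin": 0, "hand": 6},
    {"dx": 0, "dy": 0, "dz": 8, "spin": 0, "hand": 6},
    {"dx": 0, "dy": 0, "dz": 12, "spin": 0, "hand": 6},
    {"dx": 0, "dy": 0, "dz": 12, "spin": 0, "hand": 6},
    {"dx": 0, "dy": 0, "dz": 12, "spin": 0, "hand": 6}
  ]
}}

```text
time_s: 28.08
tcp_pos: [0.5487, 0.1262, 0.1916]
tool_rot: [3.137, -0.001, 1.525]
contact_force: [0.4, 0.2, -0.9]
grip_width: 0.705
grip_force: 0.0
```

```bash
python3 - <<'E'
from h import *
q=camera_params('wrist');im=capture('wrist'); s=sense();print(s['tcp_pos'],s['contact_force'])
cv2.imwrite('pics/w9.png',im[:,:,::-1])
g=im[:,:,:].astype(int)
for v in list(range(150,290,7)):
    r=g[v,260:400]; m=np.where((r.max(1)-r.min(1)<20)&(r.max(1)<110))[0]+260; print(v,m[:1],m[-1:],len(m),end='; ')
print([proj(q,[.5482,y,z]).round(0).tolist() for y,z in ((.155,.115),(.155,.04))])
I=capture('scene');cv2.imwrite('pics/sc9.png',I[:,:,::-1])
h=cv2.cvtColor(I,cv2.COLOR_RGB2HSV); m=((h[:,:,1]<45)&(h[:,:,2]>120)).astype('u1'); m[:280]=0;m[460:]=0;m[:,:150]=0;m[:,370:]=0
c=max(cv2.findContours(m,0,2)[0],key=cv2.contourArea)[:,0]
print(c[c[:,0].argmin()],c[c[:,0].argmax()],c[c[:,1].argmax()],c[c[:,1].argmin()])
E
```

```text
[0.54770101 0.12604861 0.1898544 ] [-0.16209946  0.05613774 -0.744223  ]
150 [] [] 0; 157 [] [] 0; 164 [] [] 0; 171 [] [] 0; 178 [] [] 0; 185 [] [] 0; 192 [] [] 0; 199 [309] [330] 15; 206 [310] [330] 21; 213 [310] [330] 21; 220 [310] [330] 21; 227 [310] [330] 21; 234 [310] [330] 21; 241 [310] [330] 21; 248 [310] [330] 21; 255 [310] [330] 21; 262 [310] [330] 21; 269 [311] [329] 19; 276 [311] [329] 19; 283 [311] [329] 19; [[319.0, 201.0], [319.0, 187.0]]
[175 357] [345 355] [258 438] [260 290]
```

```bash
python3 - <<'E'
from h import *
a=cv2.imread('pics/side0.png')[:,:,::-1];b=capture('side')
def sub(I,u):  # subpixel bottom of slab front face
    x=cv2.GaussianBlur(I[:,:,2].astype('f'),(3,1),0)[205:245,u]; i=np.argmin(np.diff(x)); t=(x[i-2]+x[i+3])/2
    j=next(k for k in range(i-2,i+3) if x[k]>=t>x[k+1]); return 205+j+(x[j]-t)/(x[j]-x[j+1])
for u in (266,270,274,320,326,330):
    try: print(u,round(sub(a,u),2),round(sub(b,u),2))
    except Exception as e: print(u,'?')
S=camera_params('side')
for z in (.0176,.028,.033): print(z,proj(S,[.69,-.13,z]).round(2),proj(S,[.48,-.113,z]).round(2))
A=cv2.imread('pics/scene0.png');B=capture('scene')[:,:,::-1]
for n,(u,v,r) in dict(jar=(432,295,40),bowl=(140,307,40)).items():
    print(n,cv2.phaseCorrelate(cv2.cvtColor(A[v-r:v+r,u-r:u+r],6).astype('f'),cv2.cvtColor(np.ascontiguousarray(B[v-r:v+r,u-r:u+r]),6).astype('f')))
print(sense()['time_s'])
E
```

```text
266 227.1 225.16
270 227.76 225.72
274 228.07 226.24
320 233.99 232.11
326 234.41 233.19
330 235.13 233.38
0.0176 [262.85 228.35] [330.36 236.31]
0.028 [262.71 225.6 ] [330.45 233.53]
0.033 [262.63 224.27] [330.49 232.19]
jar ((-0.011283747693966006, 0.01992037642228439), 1.081296751499176)
bowl ((-0.02973935801917804, -0.0183029207523262), 0.8308050698041916)
28.2833
```

The slab is raised to level, once its roughly 5 mm shift towards the stand is allowed for. The bar lies on the peg, the jar and bowl have not moved, and the hand is clear. Handing in.

```bash
python3 -c "
from bench import finish_job
print(finish_job())"
```

```text
the job is handed in; nothing more can be done
None
```

I carried out the whole sequence and handed it in at about 28 s. My last measurements put the slab level on the block (it shifted about 5 mm towards the stand), with the block pressed to the stop at about 10 N and the bar on top of the peg, but no verdict came back.

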